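# Close the swing strap of an angle-drilling jig

## Robot

A 6-joint arm with a two-finger parallel gripper is mounted at the origin on the work surface. World frame = base frame: x ahead of the robot, y to its left, z up, the work surface at z = 0. Lengths are in m, angles in rad, forces in N, time in s.
With the tool pointing down it reaches from about 0.225 to 0.875 m from the base axis. Payload 3.4 kg.
Tool frame: the origin (TCP) lies at the very end of the fingers, on their centre line; the grasp point (between the pads) lies manip.hold_point_z behind it (manip.hold_point_z is the distance from the TCP to the grasp point, in m); x points along the fingers, y is the direction in which the jaws open and shut, and the axes are right-handed (so a half turn about x gives the same grasp; the last joint's range is limited). The gripper opens to 85 mm and grips with 20 to 120 N. Pads are 22 mm wide; open, the fingers measure 114 mm over their backs; the gripper's body (76 mm by 85 mm) begins 54 mm behind the grasp point. The pads swing forward as they close: fully open they stand 13 mm farther back than shut.
Start: joints at [-1.274, 0.276, 1.505, -0, 1.361, -0.121], TCP at [0.233, -0.526, 0.231] pointing down, gripper open.
Joint ranges: [-2.89, 2.89], [-0.75, 2.08], [0.22, 2.7], [-1.18, 4.32], [0.11, 2.71], [-2.7, 2.7]. Speed limits (rad/s): [2.57, 2.57, 3.14, 3.14, 3.14, 3.14].

## Interface

Orientations are given as a unit quaternion [w, x, y, z].
In Python, from rig import manip gives the robot as it stands.
- The arm moves only by the tool step_arm, never from a script. Its argument "targets" is a list of rows, each a list of 2 entries, a list of its own where there are three numbers: the shift along the tool's x, y, z in mm, then the turn about the tool's x in degrees. A call has 1 to 20 rows; each row is the pose to reach, as a shift and turn from the pose commanded when the call began, along the tool's axes at that moment; what a row does not reach only later rows make up. A row lasts 1/10 s, in which the tool goes at most 50 mm and 8.59 degrees, less where a joint would pass 70% of its speed; a pose out of reach is approached as far as the arm can. A call with a gripper value outside its range is refused whole. "grip" is the closure, from 0 (fully open) to 1 (shut), set as the call begins (left out, the last holds). The fingers move at their own pace and stop on an object; "grip_force" is the grip in N (left out, the last holds). Time passes only in rows, so rows that repeat a pose let the fingers close. It gives the time, the measured TCP pose, the force and the opening at its end, in the units of the state.
- manip.get_state(): the state, without advancing time (a new reading comes with each control period).
- manip.get_image(name): name is "scene" or "side" or "wrist"; returns a dict with "image" (384x512x3 uint8, red, green, blue), "fx", "fy", "cx", "cy" (pixels), "pose" (4x4, takes a point from camera to world coordinates). Camera axes: x right, y down, z forward; pixel columns grow to the right and rows downward; lengths in m; the calibration is good to about 2 mm. A picture is of the moment at which its call begins. There is no depth.
- manip.sign_off(): hands the job in, once; it reports no verdict.
Trained networks look in a picture, given as the dict that the camera call returned (one of the last four; its "shot" number tells which), for a name from the list of things; names that differ only in an ending like _2 or _b are one class to them, and where a whole thing is asked for, a point or a joint stands for the part that bears it (a point fixed in the world has none). Each returns a list of dicts, best first, with "confidence" (0 to 1); they miss things now and then, are a little off and sometimes report something else, mostly with a low value. They report only what shows in the picture. A call takes as long as a camera call.
- manip.search_frame(picture, thing): "xyz" ([x, y, z] in m, in world coordinates, good to about 4 mm: the middle of the surface that is visible of it).
- manip.regions_of(picture, thing): "region" (384x512 bool, what is visible of it).
The state is a dict: "clock": time; "qpos": joint angles; "qd": joint speeds; "effort": joint torques, N m; "position": TCP position; "ee_rot": TCP orientation; "contact_force": force on the tool from outside, world axes, zero at the start; "moment": the same for the moment, N m; "width": finger opening in m.
Only numpy, scipy, OpenCV 4.12 (cv2) and the standard library are available. Lean on these libraries where they do the work, as an engineer would, in place of code of your own. Each camera call takes 0.05 s, during which the arm holds its last target.

## Task

The wooden blank lies in the sloping drilling jig, but the steel strap that carries the drill bush is still swung aside on its loose bolt. Lift the strap's free end by its handle post, swing it round across the blank until its slot drops fully down over the oblong head of the quarter-turn screw, then turn the screw a quarter turn clockwise so that its head lies crosswise over the slot and locks the strap. Leave the blank against its stop and do not disturb the things lying about on the bench.

Things in the scene. Friction and masses are not known exactly. Their poses are not given: they have to be found in the camera images.
- jig: Plywood angle-drilling jig, fixed to the bench: base board 235 x 270 x 18 mm carrying a bed that slopes at 35 degrees, its low edge on the robot's right. Origin: on the bench under the middle of the base board; x level towards the bed's high edge (about away to the robot's left), y level across the slope (about towards the robot), z up.
- bed (a point): Middle of the bed's face (200 mm along the slope x 250 mm across), in the jig at (-10, 0, 92) mm. Frame: x up the slope, y level across it (about towards the robot), z square out of the bed, so 35 degrees from vertical, leaning to the robot's right. The strap's and screw's places below are in this frame, mm.
- pivot (a point): On the axis of the loose bolt (round head 17 mm across, top 48 mm above the bed), half-way through the strap: at (0, -60, 28) in the bed frame. The strap swings here about bed z and tips up about a line through this point across the strap.
- swing (a joint): Swing of the strap on the loose bolt, rad: 0 = home, free end along bed +y, slot over the screw; positive = free end swung up the slope, it then points along cos(swing) y + sin(swing) x of the bed. Starts 0.45 to 0.85. A spring washer holds it where left (0.32 N m of drag, 2 N at the handle post).
- lift (a joint): Tip-up of the strap on the loose bolt, rad: 0 = flat, parallel to the bed, free end up to 0.38. It falls shut by its weight (strap 0.35 to 0.6 kg, 2 to 3 N at the handle post). The slot clears the top of the screw's head from about 0.25.
- knob (a point): Centre of the handle post: steel cylinder 18 mm across, 34 mm tall, square on the strap, 172 mm from the bolt; 20 mm above the strap's middle, so 48 mm above the bed when flat. Strap: flat steel 42 wide, 6 thick, from 18 mm behind the bolt to 188 mm; top face 17 mm below this point; an 18 mm high drill bush at 60 mm. Frame: y along the strap outwards, z square out of it.
- slot (a point): Middle of the oblong slot in the strap, 120 mm from the bolt, half-way through the thickness: 36 mm long (along the strap) x 14 mm wide, right through.
- head (a point): Centre of the quarter-turn screw's oblong head: steel bar 10 mm thick, 28 long, 15 tall (top 4 mm narrowed as a lead-in) on a 9.6 mm neck, at (0, 60, 41) in the bed frame; underside 2.5 mm above the closed strap's top face, top 48 mm above the bed. It turns about bed z. Frame: y along the head's length, z out of the bed.
- screw (a joint): Turn of the screw, rad: 0 = head in line with the home strap's slot (length along bed y; starts within 0.06 of it), grows clockwise seen from above the bed, stop at 1.62 = crosswise. Light drag, 0.03 N m. Turned more than about 0.15, the head no longer passes the slot.
- blank: Beech blank 150 x 60 x 24 mm with a pencil cross, loose in the jig, lying up the slope between low side fences with its foot against a stop. Its upper face is 1 mm under the flat strap. Origin: middle of its underside.
- hammer: Bystander: hammer lying on the bench beside the jig.
- screw_jar: Bystander: clear jar with a metal cap, 66 mm across, 85 mm tall, standing on the bench. Origin: centre of its underside.
- drilled_blank: Bystander: a blank that is already drilled, 150 x 60 x 24 mm, lying on the bench.
- try_square: Bystander: try square with a wooden stock 115 mm long and a steel blade 200 mm long, lying on the bench.

How it is judged:
On the way:
1. the strap lies flat across the blank with its slot down over the head of the screw, which is not yet turned (value of joint swing between -0.04 and 0.04 rad and value of joint lift below 0.025 rad and value of joint screw below 0.5 rad), for 0.2 s.
At the end, for the whole second after the job is handed in: The strap lies flat (lift under 0.025 rad) in its home position across the blank (swing within 0.04 rad of 0), the screw's head stands through the slot and is turned crosswise (screw over 1.3 rad), the blank is within 10 mm of where it lay, and the robot has let go (value of joint swing between -0.04 and 0.04 rad and value of joint lift below 0.025 rad and value of joint screw above 1.3 rad and distance of blank from where it was at the start of the episode below 0.01 m); the robot touches nothing.
It fails at once if the blank is pushed out of place by more than 15 mm (distance of blank from where it was at the start of the episode above 0.015 m).
It fails at once if a thing lying on the bench is moved by more than 30 mm (distance of any of hammer, screw_jar, drilled_blank, try_square from where it was at the start of the episode above 0.03 m).
It also fails if it takes over 59 s, if anything falls off the work surface, if the arm or the gripper's body presses on something with over 40 N, if the wrist force passes 120 N, or if a joint passes its speed limit or range.

## Working session

There is one attempt and no reset: what is moved stays moved. The work goes in short steps, Python scripts to look and compute and a tool call to move; the robot and the scene stay as the last step left them, time stands still between calls to the robot, and variables do not carry over. Pictures are saved under pics/ and viewed, and the job is handed in when it is done.

Besides the shell and the picture viewer there is one more tool, called in YAML: its name, and indented under it one key for each argument. step_arm: Moves the arm, as the interface text tells. Its arguments: {"type":"object","properties":{"targets":{"type":"array"},"grip":{"type":"number"},"grip_force":{"type":"number"}},"required":["targets"]}

```bash
ls; mkdir -p pics; python3 - <<'E'
from rig import manip
import cv2
print(manip.hold_point_z)
print(manip.get_state())
for n in ["scene","side","wrist"]:
    p=manip.get_image(n); cv2.imwrite(f"pics/a_{n}.png",p["image"][:,:,::-1])
    print(n,p["pose"].round(3).tolist(),p["fx"])
    for t in ["jig","knob","slot","head","pivot","blank","bed"]:
        try:
            r=manip.search_frame(p,t); print(t,[(x["xyz"],round(x["confidence"],2)) for x in r[:2]])
        except Exception as e: print(t,e)
E
```

```text
pics
0.0187
{'clock': 0.0, 'qpos': array([-1.27394169e+00,  2.76638065e-01,  1.50611337e+00,  6.35656879e-06,
        1.36069850e+00, -1.20998415e-01]), 'qd': array([-0.00064777, -0.00145831,  0.00073691, -0.00052273, -0.00029397,
       -0.00155919]), 'effort': array([-5.59650562e-04, -4.16779482e+01, -2.45801872e+01, -2.06338650e-04,
        1.10273532e-02, -5.41180754e-06]), 'position': array([ 0.2331811 , -0.52503421,  0.23042302]), 'ee_rot': array([-0.14600611, -0.69167445, -0.14731472,  0.6917854 ]), 'contact_force': array([-0.86051374,  0.02249607,  0.35893419]), 'moment': array([-0.01696715,  0.00855368, -0.03610632]), 'width': 0.08558829765795496}
scene [[-0.691, 0.54, -0.48, 1.143], [0.723, 0.522, -0.454, 0.596], [0.005, -0.661, -0.751, 1.101], [0.0, 0.0, 0.0, 1.0]] 468.4659917349207
jig [([0.6743, -0.0638, 0.0722], 0.97)]
knob [([0.6175, -0.1003, 0.149], 0.92)]
slot [([0.61, -0.0971, 0.1477], 0.72), ([0.6139, -0.0991, 0.1506], 0.22)]
head []
pivot [([0.6746, -0.0623, 0.0707], 0.77)]
blank [([0.6472, -0.0947, 0.145], 0.76)]
bed [([0.6586, -0.351, 0.0204], 0.63), ([0.6723, -0.0671, 0.0707], 0.59)]
side [[-0.799, -0.306, 0.518, -0.081], [-0.601, 0.403, -0.69, 0.853], [0.003, -0.863, -0.506, 0.722], [0.0, 0.0, 0.0, 1.0]] 411.64982718193096
jig [([0.5731, -0.0596, 0.0485], 0.75)]
knob [([0.5648, -0.0634, 0.1595], 0.65)]
slot [([0.5666, -0.0609, 0.1564], 0.78), ([0.4637, -0.3912, 0.0546], 0.49)]
head [([0.5679, -0.1278, 0.1227], 0.6)]
pivot [([0.5697, -0.0557, 0.0504], 0.56), ([0.3753, 0.4558, 0.0031], 0.27)]
blank [([0.6269, -0.0971, 0.136], 0.64)]
bed [([0.5662, -0.0571, 0.0531], 0.89)]
wrist [[0.405, -0.87, -0.281, 0.305], [-0.914, -0.386, -0.124, -0.496], [-0.001, 0.307, -0.952, 0.373], [0.0, 0.0, 0.0, 1.0]] 307.675751438246
jig []
knob []
slot []
head []
pivot []
blank []
bed []
```

View pics/a_scene.png

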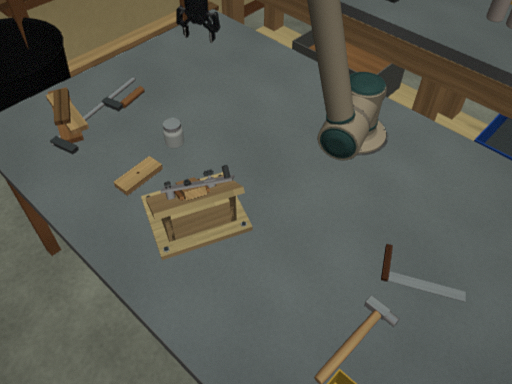

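View pics/a_side.png

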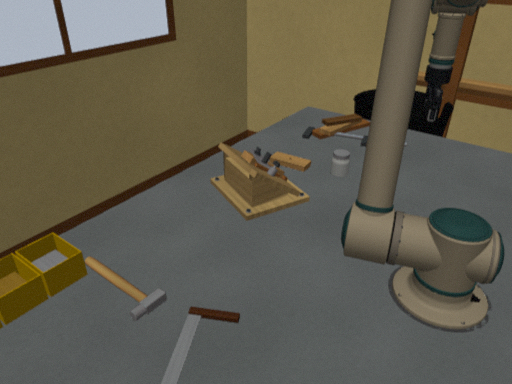

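```bash
python3 - <<'E'
import cv2
a=cv2.imread("pics/a_scene.png");cv2.imwrite("pics/a_scene_z.png",cv2.resize(a[130:330,120:380],None,fx=3,fy=3,interpolation=cv2.INTER_CUBIC))
a=cv2.imread("pics/a_side.png");cv2.imwrite("pics/a_side_z.png",cv2.resize(a[130:330,120:380],None,fx=3,fy=3,interpolation=cv2.INTER_CUBIC))
E
```

```text
(no output)
```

View pics/a_scene_z.png

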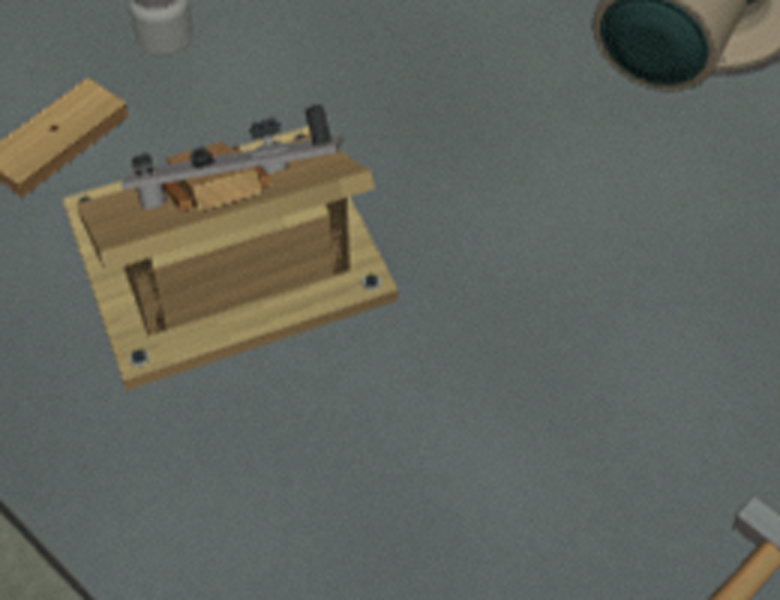

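View pics/a_side_z.png

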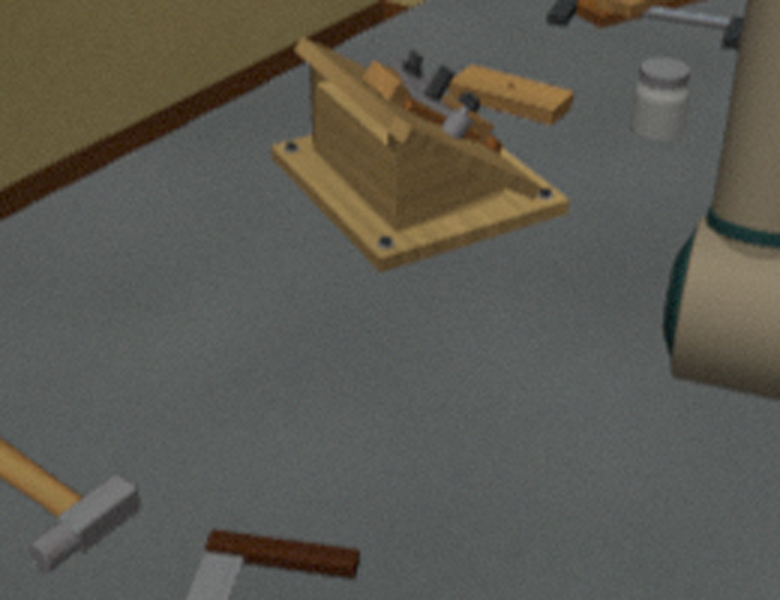

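The scene shows the jig with the strap swung up the slope: post at about (226,172), bolt at (167,184), and the head just behind the strap at (208,173). The side view shows the post at about (272,170) and the head at (276,163). I'll fit the jig pose from the base corners, then bring the wrist camera over for a better view.

```bash
cat > h.py <<'E'
import numpy as np, cv2
from scipy.optimize import least_squares
from scipy.spatial.transform import Rotation as R
def proj(p,X):
    T=p["pose"] if isinstance(p,dict) else p
    X=np.atleast_2d(X); Xc=(X-T[:3,3])@T[:3,:3]
    return np.c_[p["fx"]*Xc[:,0]/Xc[:,2]+p["cx"],p["fy"]*Xc[:,1]/Xc[:,2]+p["cy"]]
c,s=np.cos(np.radians(35)),np.sin(np.radians(35))
Rb=np.array([[c,0,-s],[0,1,0],[s,0,c]])
def jw(J,X): # jig->world ; J=x,y,yaw
    X=np.atleast_2d(X); q=np.array([[np.cos(J[2]),-np.sin(J[2]),0],[np.sin(J[2]),np.cos(J[2]),0],[0,0,1]])
    return X@q.T+[J[0],J[1],0]
def bw(J,B): # bed(mm)->world
    return jw(J,(np.atleast_2d(B)@Rb.T+[-10,0,92])/1000)
def strap(sw,li,d,h): # bed mm, d along strap from bolt, h above strap middle
    u=np.array([np.sin(sw),np.cos(sw),0]);z=np.array([0,0,1])
    return np.array([0,-60,28])+d*(u*np.cos(li)+z*np.sin(li))+h*(z*np.cos(li)-u*np.sin(li))
E
python3 - <<'E'
from h import *; from rig import manip
S=manip.get_image("scene");D=manip.get_image("side")
k=lambda x,y:(x/3+120,y/3+130)
cs=[((117.5,-135,18),k(124,378)),((117.5,135,18),k(397,289)),((-117.5,-135,18),k(65,200))]
cd=[((117.5,135,18),k(380,260)),((-117.5,135,18),k(567,203)),((117.5,-135,18),k(274,150))]
knobS=k(318,125);knobD=k(441,82)
def f(J):
    r=[]
    for P,C in((S,cs),(D,cd)):
        for X,u in C: r.append(proj(P,jw(J,np.array(X)/1000))[0]-u)
    return np.ravel(r)
o=least_squares(f,[.65,-.1,1.5]);J=o.x;print(J,f(J).round(1))
def g(q): return np.ravel([proj(P,bw(J,strap(q[0],0,172,20)))[0]-u for P,u in((S,knobS),(D,knobD))])
o2=least_squares(g,[.6]);sw=o2.x[0];print("swing",sw,g([sw]).round(1))
np.save("J.npy",np.r_[J,sw])
for n,b in [("knob",strap(sw,0,172,20)),("home",strap(0,0,172,20)),("head",(0,60,41)),("piv",(0,-60,28))]:print(n,bw(J,b)[0].round(4))
for n,P in(("scene",S),("side",D)):
    im=cv2.resize(P["image"][130:330,120:380,::-1],None,fx=3,fy=3)
    def ln(pts,col,cl=False):
        u=((proj(P,pts)-[120,130])*3).round().astype(int);cv2.polylines(im,[u.reshape(-1,1,2)],cl,col,1)
    ln(jw(J,np.array([[a,b,18] for a,b in((-117.5,-135),(117.5,-135),(117.5,135),(-117.5,135))])/1000),(0,0,255),True)
    ln(bw(J,[(-100,-125,0),(100,-125,0),(100,125,0),(-100,125,0)]),(0,255,0),True)
    ln(bw(J,[strap(sw,0,172,3),strap(sw,0,172,37)]),(255,255,0));ln(bw(J,[strap(sw,0,0,0),strap(sw,0,188,0)]),(255,0,255))
    ln(bw(J,[(0,46,48),(0,74,48)]),(0,255,255))
    cv2.imwrite(f"pics/b_{n}.png",im)
E
```

```text
[ 0.63195672 -0.12407881  1.15721028] [ 0.4 -0.5  0.8 -1.  -0.4 -1.7 -0.8  0.  -0.1 -0.7 -2.1 -1. ]
swing 0.464155958156367 [ 0.4 -1.5 -1.1  0.9]
knob [ 0.5563 -0.063   0.1755]
home [ 0.5143 -0.1134  0.1313]
head [ 0.5635 -0.1307  0.1256]
piv [ 0.6764 -0.1721  0.1149]
```

View pics/b_scene.png

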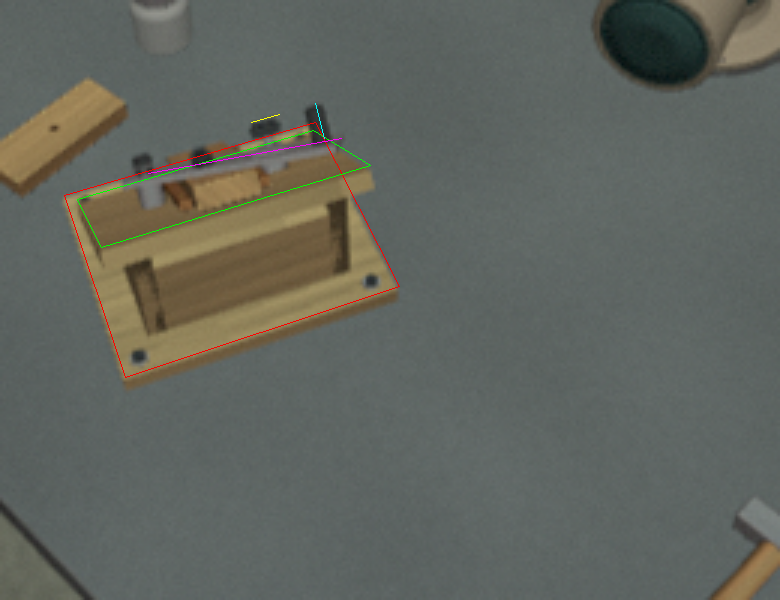

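View pics/b_side.png

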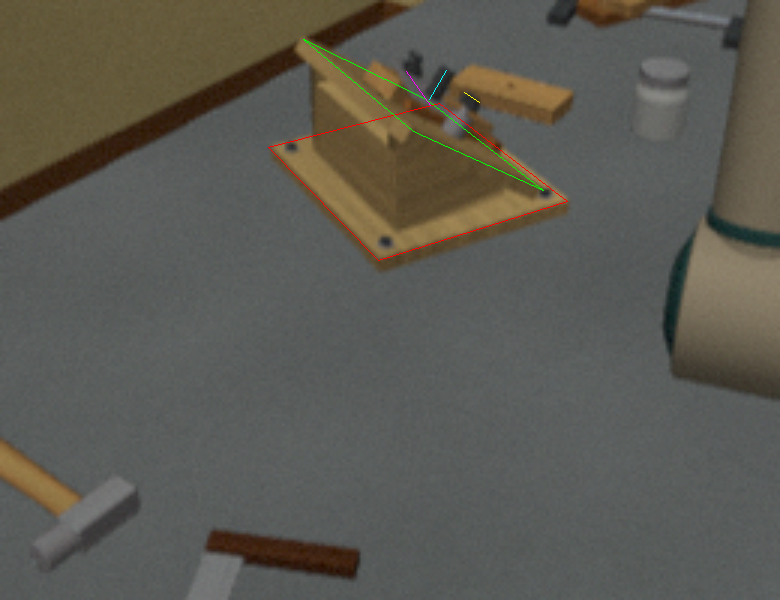

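```bash
cat >> h.py <<'E'
def rot(st): q=st["ee_rot"]; return R.from_quat([q[1],q[2],q[3],q[0]]).as_matrix()
def rel(st,P): return ((np.asarray(P)-st["position"])@rot(st)*1000).round(1)
def turn(st,ang): # turn about tool x (deg) so tool y is along world heading ang (mod 180)
    T=rot(st); y=T[:,1]; a=np.arctan2(y[1],y[0]); d=ang-a  # tool x down => turn = -d
    d=(d+np.pi/2)%np.pi-np.pi/2; return -np.degrees(d)
E
python3 - <<'E'
from h import *; from rig import manip
st=manip.get_state();J=np.load("J.npy")
print(rot(st).round(3)); print(st["qpos"].round(3))
print(rel(st,[.56,-.14,.36]),turn(st,J[2]+np.pi/2),turn(st,J[2]))
W=manip.get_image("wrist");print("cam in tool",(W["pose"][:3,3]-st["position"])@rot(st),(rot(st).T@W["pose"][:3,:3]).round(3))
E
```

```text
[[ 0.     0.406 -0.914]
 [-0.    -0.914 -0.406]
 [-1.     0.    -0.   ]]
[-1.274  0.276  1.505  0.     1.361 -0.121]
[-128.7 -219.8 -455. ] -42.36349576808438 47.636504231915595
cam in tool [-0.14203596  0.00159869 -0.07742482] [[ 0.001 -0.307  0.952]
 [ 1.    -0.    -0.001]
 [ 0.     0.952  0.307]]
```

step_arm:
  targets:
    - [[-30,-10,-30],-4]
    - [[-60,-25,-75],-8]
    - [[-90,-40,-120],-14]
    - [[-120,-55,-165],-20]
    - [[-130,-70,-210],-26]
    - [[-130,-85,-255],-32]
    - [[-130,-100,-300],-38]
    - [[-130,-115,-345],-42]
    - [[-130,-130,-390],-42]
    - [[-130,-140,-430],-42]
    - [[-130,-150,-460],-42]
    - [[-130,-153,-469],-42]
    - [[-130,-153,-469],-42]
    - [[-130,-153,-469],-42]

```text
clock: 2.75
position: [0.5991, -0.1963, 0.3613]
ee_rot: [-0.385, -0.593, -0.385, 0.594]
contact_force: [-0.7, 0.4, 0.1]
width: 0.0855
```

```bash
python3 - <<'E'
from h import *; from rig import manip
st=manip.get_state();print(st["clock"],st["position"],st["qpos"].round(3),st["qd"].round(2))
W=manip.get_image("wrist");cv2.imwrite("pics/c_wrist.png",W["image"][:,:,::-1]);np.save("pics/W.npy",W,allow_pickle=True)
for t in ["knob","slot","head","pivot","blank"]:
    r=manip.search_frame(W,t); print(t,[(np.round(x["xyz"],4),round(x["confidence"],2)) for x in r[:2]])
im=cv2.resize(W["image"][:,:,::-1],None,fx=1.5,fy=1.5);cv2.imwrite("pics/c_wrist2.png",im)
E
```

```text
2.75 [ 0.59906227 -0.19625673  0.36126675] [-4.260e-01  3.260e-01  1.121e+00 -1.000e-03  1.696e+00 -6.000e-03] [-0.02 -0.01  0.    0.    0.    0.  ]
knob [(array([ 0.6069, -0.1047,  0.1464]), 0.56)]
slot [(array([ 0.6103, -0.1018,  0.1488]), 0.72)]
head [(array([ 0.5635, -0.1281,  0.1291]), 0.85)]
pivot [(array([ 0.638 , -0.112 ,  0.1316]), 0.75)]
blank [(array([ 0.6277, -0.1456,  0.108 ]), 0.79)]
```

View pics/c_wrist2.png

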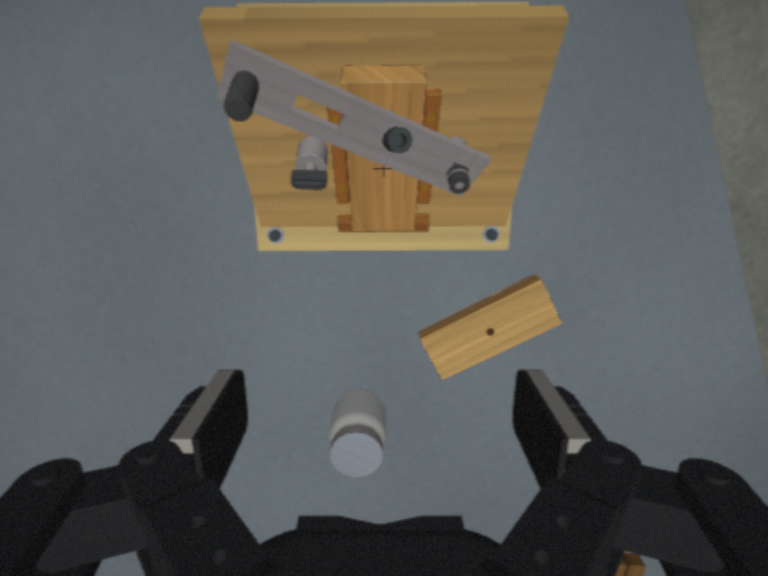

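```bash
python3 - <<'E'
from h import *
W=np.load("pics/W.npy",allow_pickle=True).item()
im=W["image"][0:175,125:385,::-1]
im=cv2.resize(im,None,fx=3,fy=3,interpolation=cv2.INTER_CUBIC);cv2.imwrite("pics/d.png",im)
E
```

```text
(no output)
```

View pics/d.png

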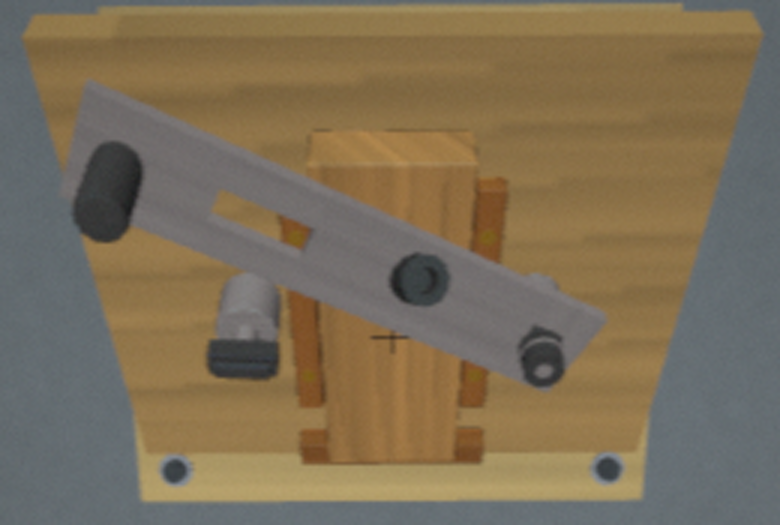

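```bash
cat > fit.py <<'E'
from h import *
W=np.load("pics/W.npy",allow_pickle=True).item()
k=lambda x,y:np.array([x/3+125,y/3])
B=[((100,125,0),k(24,40)),((100,-125,0),k(757,36)),((0,60,48),k(243,362)),((0,-60,48),k(543,368))]
G=[((-117.5,135,18),k(142,500)),((-117.5,-135,18),k(642,499))]
def sp(sw,d,w,h): return strap(sw,0,d,h)+w*np.array([np.cos(sw),-np.sin(sw),0])
K=[((188,21,3),k(88,80)),((188,-21,3),k(63,195)),((-18,21,3),k(606,318)),((172,0,37),k(103,214)),((172,0,3),k(118,158)),((120,0,3),k(264,220)),((60,0,21),k(419,279))]
def f(q):
    J=q[:3];r=[]
    for X,u in B:r.append(proj(W,bw(J,X))[0]-u)
    for X,u in G:r.append(proj(W,jw(J,np.array(X)/1000))[0]-u)
    for X,u in K:r.append(proj(W,bw(J,sp(q[3],*X)))[0]-u)
    return np.array(r)
if __name__=="__main__":
    o=least_squares(lambda q:f(q).ravel(),[.632,-.124,1.157,.46]);J=o.x;print(J);print(f(J).round(1).tolist())
    # allow height error (camera z offset) and tilt
    def g(q):
        P=dict(W);T=W["pose"].copy();T[:3,:3]=T[:3,:3]@R.from_rotvec([q[5],q[6],0]).as_matrix();T[2,3]+=q[4];P["pose"]=T
        global Wo
        old=globals()["W"];globals()["W"]=P;r=f(q);globals()["W"]=old
        return np.r_[r.ravel(),q[4]/.002,q[5]/.004,q[6]/.004]
    o2=least_squares(g,np.r_[J,0,0,0]);print(o2.x.round(4),g(o2.x).round(1).tolist())
    J=o.x;np.save("J.npy",J)
    for J in(o.x,o2.x):
      for n,b in [("knob",strap(J[3],0,172,20)),("home",strap(0,0,172,20)),("head",(0,60,41)),("piv",(0,-60,28))]:print(n,bw(J,b)[0].round(4))
E
python3 fit.py
```

```text
[ 0.63524866 -0.12530437  1.15663599  0.46040527]
[[1.1, 0.9], [1.9, 0.2], [0.0, 0.7], [1.3, -2.0], [0.3, -1.4], [0.8, -2.1], [-1.4, -0.5], [-1.3, -2.0], [1.4, -2.1], [-0.8, -0.4], [0.2, -0.5], [-0.3, -1.0], [-2.3, 9.8]]
[ 0.6368 -0.1236  1.1577  0.4582  0.0016  0.0053  0.0024] [1.6, 1.0, 0.9, 0.3, 0.1, 0.4, 1.0, -2.4, 0.2, -1.2, 0.3, -2.1, -1.1, -0.3, -0.9, -1.9, 0.9, -2.4, -0.5, -0.5, 0.5, -0.4, -0.3, -1.0, -2.5, 9.6, 0.8, 1.3, 0.6]
knob [ 0.5592 -0.0645  0.1752]
home [ 0.5176 -0.1146  0.1313]
head [ 0.5668 -0.1318  0.1256]
piv [ 0.6797 -0.1733  0.1149]
knob [ 0.5604 -0.063   0.175 ]
home [ 0.5192 -0.113   0.1313]
head [ 0.5684 -0.1302  0.1256]
piv [ 0.6813 -0.1715  0.1149]
```

```bash
sed -i 's/,((60,0,21),k(419,279))//' fit.py; python3 fit.py
```

```text
[ 0.63458688 -0.12610676  1.15281449  0.46078075]
[[1.1, 1.4], [1.7, 1.8], [-0.3, 1.3], [0.9, -1.0], [-0.1, -1.1], [0.2, -1.2], [-1.4, 0.1], [-1.4, -1.5], [1.0, -0.9], [-1.0, 0.3], [0.2, 0.1], [-0.5, -0.2]]
[ 6.3540e-01 -1.2500e-01  1.1533e+00  4.5940e-01  9.0000e-04  3.2000e-03
  1.1000e-03] [1.4, 1.5, 1.2, 1.9, -0.3, 1.2, 0.7, -1.2, -0.2, -1.0, 0.0, -1.2, -1.2, 0.2, -1.2, -1.4, 0.8, -1.1, -0.8, 0.2, 0.3, 0.2, -0.5, -0.3, 0.4, 0.8, 0.3]
knob [ 0.5588 -0.065   0.1752]
home [ 0.517  -0.1149  0.1313]
head [ 0.5661 -0.1324  0.1256]
piv [ 0.6788 -0.1743  0.1149]
knob [ 0.5595 -0.064   0.1751]
home [ 0.5178 -0.1139  0.1313]
head [ 0.567  -0.1313  0.1256]
piv [ 0.6797 -0.1732  0.1149]
```

```bash
python3 - <<'E'
from h import *; from rig import manip
J=np.array([.635,-.1255,1.153,.46]);np.save("J.npy",J)
st=manip.get_state()
g=bw(J,strap(.46,0,172,29))[0];print(g)
print(rel(st,[g[0],g[1],.162]),turn(st,J[2]+np.pi/2),rot(st).round(3))
E
```

```text
[ 0.55703121 -0.0691627   0.18248943]
[199.6 -90.6 -98.9] -0.2154917113551701 [[ 0.     0.912 -0.409]
 [-0.    -0.409 -0.912]
 [-1.     0.     0.   ]]
```

step_arm:
  targets:
    - [[20,-30,-30],0]
    - [[45,-65,-70],0]
    - [[75,-90,-98],0]
    - [[110,-91,-99],0]
    - [[145,-91,-99],0]
    - [[145,-91,-99],0]
    - [[145,-91,-99],0]
  grip: 0.45

```text
clock: 3.75
position: [0.5574, -0.0684, 0.2169]
ee_rot: [-0.385, -0.593, -0.385, 0.593]
contact_force: [-0.4, 0.1, -0.2]
width: 0.047
```

```bash
python3 - <<'E'
from h import *; from rig import manip
st=manip.get_state();print(st["clock"],st["position"],st["width"])
J=np.load("J.npy")
W=manip.get_image("wrist");im=W["image"][:,:,::-1].copy()
for d,h in((172,37),(172,3),(0,20)):
    u=proj(W,bw(J,strap(J[3],0,d,h)))[0];cv2.circle(im,tuple(int(v) for v in u.round()),3,(0,0,255),1)
cv2.imwrite("pics/e.png",cv2.resize(im,None,fx=1.5,fy=1.5))
im=manip.get_image("side")["image"][100:250,200:400,::-1];cv2.imwrite("pics/e2.png",cv2.resize(im,None,fx=4,fy=4,interpolation=cv2.INTER_CUBIC))
g=bw(J,strap(.46,0,172,29))[0]
print(rel(st,[g[0],g[1],.162]),turn(st,J[2]+np.pi/2))
E
```

```text
3.75 [ 0.55736195 -0.06842464  0.21688659] 0.04702959528889597
[54.9 -0.   0.8] -0.15939977055194493
```

View pics/e.png

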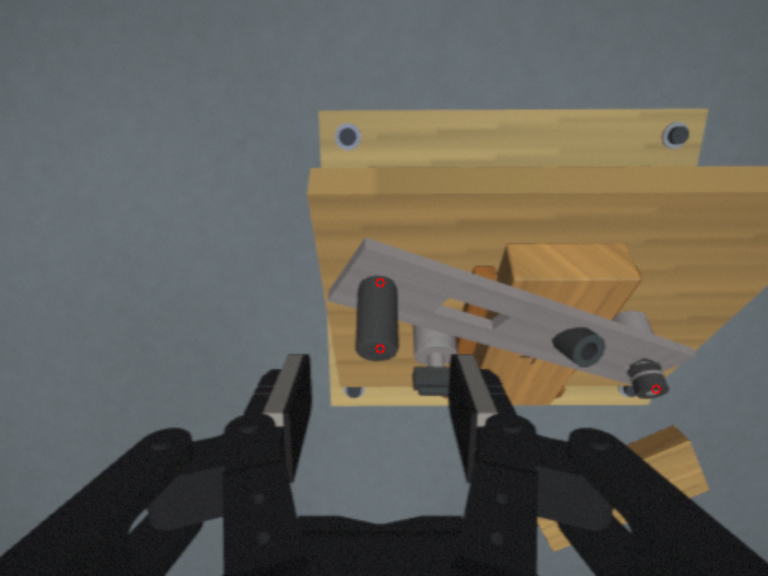

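View pics/e2.png

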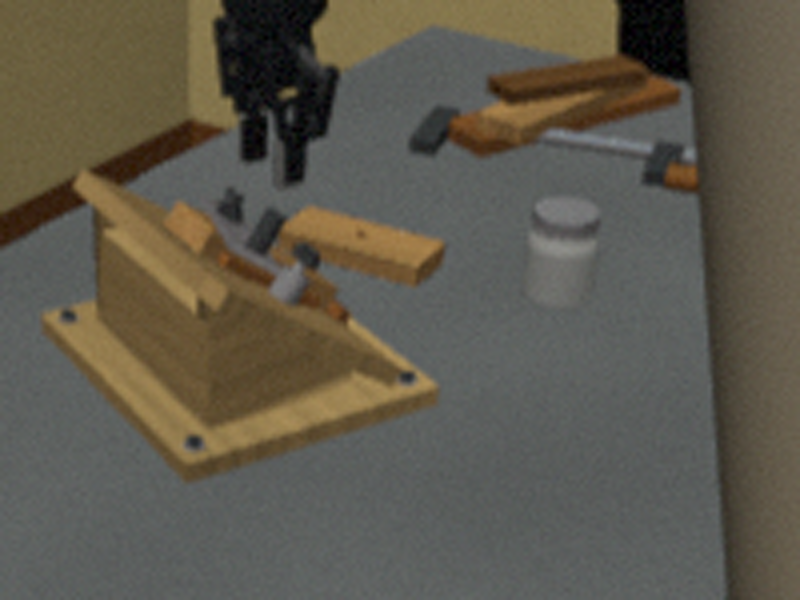

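The predicted post ends line up with the post at (379,282) and (379,350), midway between the fingers. Descending.

step_arm:
  targets:
    - [[15,0,0],0]
    - [[30,0,0],0]
    - [[45,0,0.5],0]
    - [[55,0,0.5],0]
    - [[55,0,0.5],0]
    - [[55,0,0.5],0]

```text
clock: 4.45
position: [0.5578, -0.0688, 0.1624]
ee_rot: [0.385, 0.594, 0.384, -0.593]
contact_force: [-0.9, -0.4, 0.0]
width: 0.0469
```

step_arm:
  targets:
    - [[0,0,0],0]
    - [[0,0,0],0]
    - [[0,0,0],0]
    - [[0,0,0],0]
    - [[0,0,0],0]
    - [[0,0,0],0]
  grip: 0.9
  grip_force: 30

```text
clock: 5.05
position: [0.5558, -0.0678, 0.1622]
ee_rot: [-0.384, -0.593, -0.385, 0.594]
contact_force: [-4.3, 1.5, 5.8]
width: 0.0169
```

```bash
python3 - <<'E'
from h import *; from rig import manip
st=manip.get_state();print(st["clock"],st["position"],st["width"],st["contact_force"],st["moment"])
W=manip.get_image("wrist");im=W["image"][:,:,::-1].copy()
cv2.imwrite("pics/f.png",cv2.resize(im,None,fx=1.5,fy=1.5))
im=manip.get_image("side")["image"][100:250,200:400,::-1];cv2.imwrite("pics/f2.png",cv2.resize(im,None,fx=4,fy=4,interpolation=cv2.INTER_CUBIC))
E
```

```text
5.05 [ 0.55581314 -0.06776177  0.16224403] 0.016926549133408856 [-4.30032347  1.51222454  5.75028246] [ 0.29323319  0.625111   -0.08168108]
```

View pics/f.png

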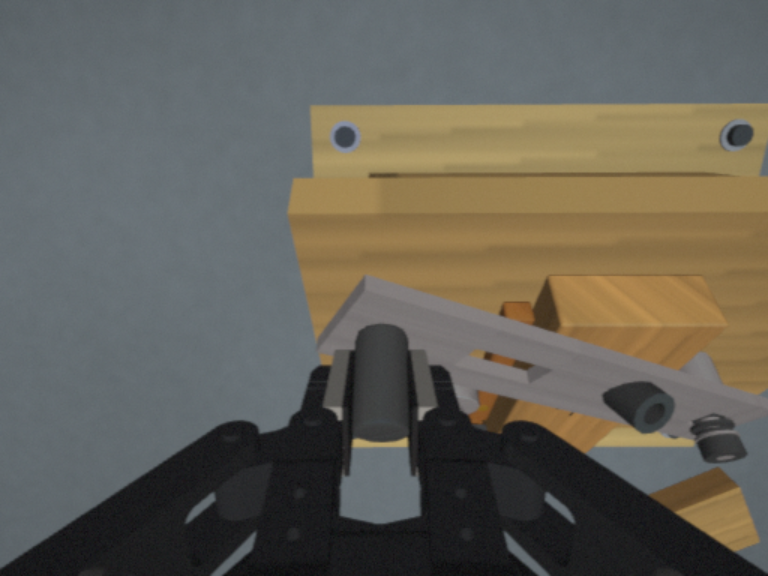

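View pics/f2.png

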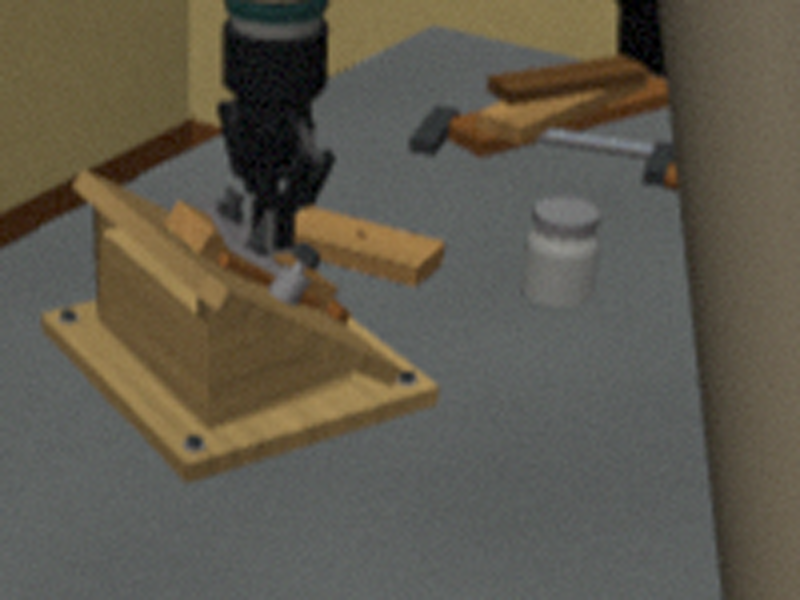

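```bash
cat > plan.py <<'E'
from h import *
J=np.load("J.npy")
def pose(sw,L,h=29):
    u=np.array([np.sin(sw),np.cos(sw),0]);z=np.array([0,0,1.])
    ax=Rb@(z*np.cos(L)-u*np.sin(L))
    n=np.arctan2(ax[0],-ax[1]); n=(n+0)%np.pi  # perpendicular to (ax0,ax1): (-ay,ax)
    return bw(J,strap(sw,L,172,h))[0], n+J[2]
def rows(st,seq):
    T=rot(st);P0,n0=pose(*seq[0]);out=[]
    for q in seq[1:]:
        P,n=pose(*q);d=(P-P0)@T*1000;dn=(n-n0+np.pi/2)%np.pi-np.pi/2
        out.append([[float(round(v,1)) for v in d],float(round(-np.degrees(dn),1))])
    return out
E
python3 - <<'E'
from plan import *; from rig import manip
st=manip.get_state()
r=rows(st,[(.46,L) for L in np.linspace(0,.32,13)]);print(r)
E
```

```text
[[[-3.5, 0.7, 2.9], -2.3], [[-7.0, 1.6, 5.9], -4.6], [[-10.5, 2.6, 8.9], -6.8], [[-13.8, 3.6, 11.9], -8.9], [[-17.2, 4.8, 14.9], -10.9], [[-20.4, 6.1, 18.0], -12.9], [[-23.6, 7.5, 21.0], -14.8], [[-26.8, 9.0, 24.1], -16.6], [[-29.8, 10.6, 27.2], -18.3], [[-32.8, 12.3, 30.4], -20.0], [[-35.7, 14.1, 33.5], -21.6], [[-38.6, 16.0, 36.6], -23.2]]
```

step_arm:
  targets:
    - [[-3.5,0.7,2.9],-2.3]
    - [[-7.0,1.6,5.9],-4.6]
    - [[-10.5,2.6,8.9],-6.8]
    - [[-13.8,3.6,11.9],-8.9]
    - [[-17.2,4.8,14.9],-10.9]
    - [[-20.4,6.1,18.0],-12.9]
    - [[-20.4,6.1,18.0],-12.9]

```text
clock: 5.85
position: [0.553, -0.0855, 0.1818]
ee_rot: [-0.447, -0.546, -0.451, 0.547]
contact_force: [-4.0, 4.2, 2.2]
width: 0.0169
```

```bash
python3 - <<'E'
from plan import *; from rig import manip
st=manip.get_state();print(st["clock"],st["position"],st["width"],st["contact_force"],st["moment"])
W=manip.get_image("wrist");im=W["image"][:,:,::-1].copy()
cv2.imwrite("pics/g.png",cv2.resize(im,None,fx=1.5,fy=1.5))
r=rows(st,[(.46,L) for L in np.linspace(.16,.32,7)]);print(r)
E
```

```text
5.85 [ 0.55302376 -0.08548921  0.18175861] 0.016859486065180066 [-3.9544859   4.18813597  2.16013758] [ 0.83950166  0.57275587 -0.12747629]
[[[-3.2, 0.7, 3.3], -1.9], [[-6.4, 1.4, 6.6], -3.7], [[-9.4, 2.3, 10.0], -5.4], [[-12.4, 3.2, 13.4], -7.1], [[-15.4, 4.3, 16.9], -8.7], [[-18.3, 5.4, 20.4], -10.3]]
```

View pics/g.png

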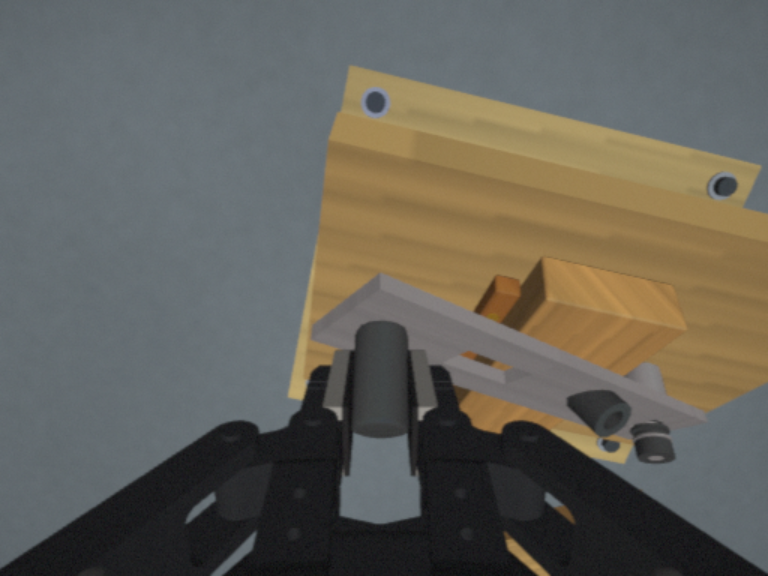

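The strap has tipped up and the post still sits square between the pads at (381,380). Continuing the lift.

step_arm:
  targets:
    - [[-3.2,0.7,3.3],-1.9]
    - [[-6.4,1.4,6.6],-3.7]
    - [[-9.4,2.3,10.0],-5.4]
    - [[-12.4,3.2,13.4],-7.1]
    - [[-15.4,4.3,16.9],-8.7]
    - [[-18.3,5.4,20.4],-10.3]
    - [[-18.3,5.4,20.4],-10.3]

```text
clock: 6.6
position: [0.554, -0.1068, 0.2002]
ee_rot: [-0.494, -0.503, -0.498, 0.504]
contact_force: [-5.9, 3.4, 1.8]
width: 0.017
```

```bash
python3 - <<'E'
from plan import *; from rig import manip
st=manip.get_state();print(st["clock"],st["position"],st["width"],st["contact_force"],st["moment"])
print(rows(st,[(w,.32) for w in np.linspace(.46,0,15)]))
for w in(.46,0): print(pose(w,.32))
E
```

```text
6.6 [ 0.55400889 -0.10675626  0.20015032] 0.01697213480235978 [-5.94134612  3.4164435   1.79452009] [ 0.81235048  0.76740999 -0.11089732]
[[[2.6, -3.5, 2.6], -0.6], [[5.3, -6.8, 5.3], -1.1], [[8.0, -10.0, 8.1], -1.7], [[10.7, -13.1, 11.1], -2.2], [[13.5, -16.1, 14.1], -2.7], [[16.3, -18.9, 17.2], -3.3], [[19.1, -21.6, 20.5], -3.8], [[22.0, -24.2, 23.8], -4.2], [[24.8, -26.6, 27.2], -4.7], [[27.7, -28.9, 30.7], -5.2], [[30.6, -31.0, 34.3], -5.6], [[33.5, -33.0, 37.9], -6.0], [[36.4, -34.8, 41.6], -6.5], [[39.3, -36.5, 45.4], -6.9]]
(array([ 0.55676959, -0.10918067,  0.22105779]), np.float64(3.128049202873243))
(array([ 0.51937978, -0.15391454,  0.18180632]), np.float64(3.247702193515402))
```

step_arm:
  targets:
    - [[2.6,-3.5,2.6],-0.6]
    - [[5.3,-6.8,5.3],-1.1]
    - [[8.0,-10.0,8.1],-1.7]
    - [[10.7,-13.1,11.1],-2.2]
    - [[13.5,-16.1,14.1],-2.7]
    - [[16.3,-18.9,17.2],-3.3]
    - [[19.1,-21.6,20.5],-3.8]
    - [[22.0,-24.2,23.8],-4.2]
    - [[24.8,-26.6,27.2],-4.7]
    - [[27.7,-28.9,30.7],-5.2]
    - [[30.6,-31.0,34.3],-5.6]
    - [[33.5,-33.0,37.9],-6.0]
    - [[36.4,-34.8,41.6],-6.5]
    - [[39.3,-36.5,45.4],-6.9]
    - [[39.3,-36.5,45.4],-6.9]
    - [[39.3,-36.5,45.4],-6.9]

```text
clock: 8.2
position: [0.5177, -0.1531, 0.1606]
ee_rot: [0.525, 0.472, 0.526, -0.474]
contact_force: [-6.3, 1.2, 2.3]
width: 0.017
```

```bash
python3 - <<'E'
from plan import *; from rig import manip
st=manip.get_state();print(st["clock"],st["position"],st["width"],st["contact_force"],st["moment"])
W=manip.get_image("wrist");np.save("pics/W2.npy",W,allow_pickle=True);im=W["image"][:,:,::-1].copy()
cv2.imwrite("pics/i.png",cv2.resize(im,None,fx=1.5,fy=1.5))
S=manip.get_image("scene");im=S["image"][150:250,130:260,::-1];cv2.imwrite("pics/i2.png",cv2.resize(im,None,fx=6,fy=6,interpolation=cv2.INTER_CUBIC))
S=manip.get_image("side");im=S["image"][120:220,200:330,::-1];cv2.imwrite("pics/i3.png",cv2.resize(im,None,fx=6,fy=6,interpolation=cv2.INTER_CUBIC))
E
```

```text
8.2 [ 0.5177445  -0.15307266  0.16057512] 0.017031119031509896 [-6.29729432  1.21897502  2.25208423] [-0.01832087  0.63203354 -0.12809517]
```

View pics/i.png

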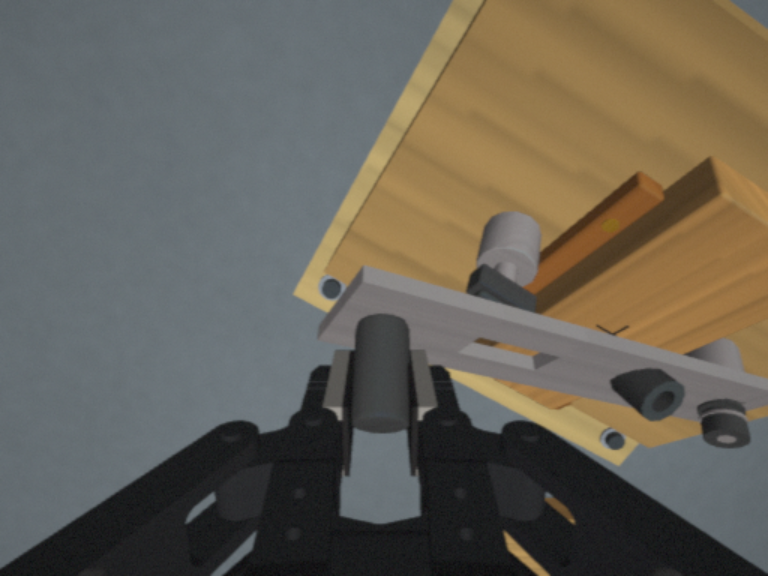

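View pics/i2.png

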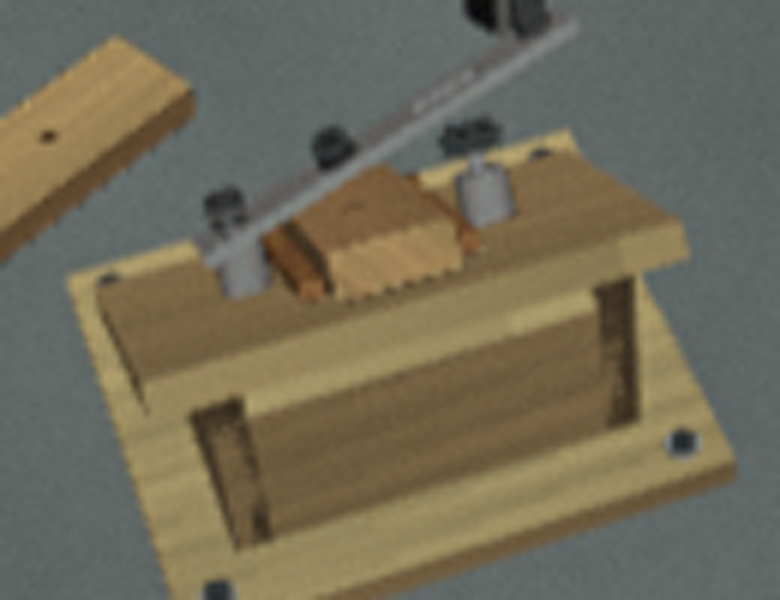

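View pics/i3.png

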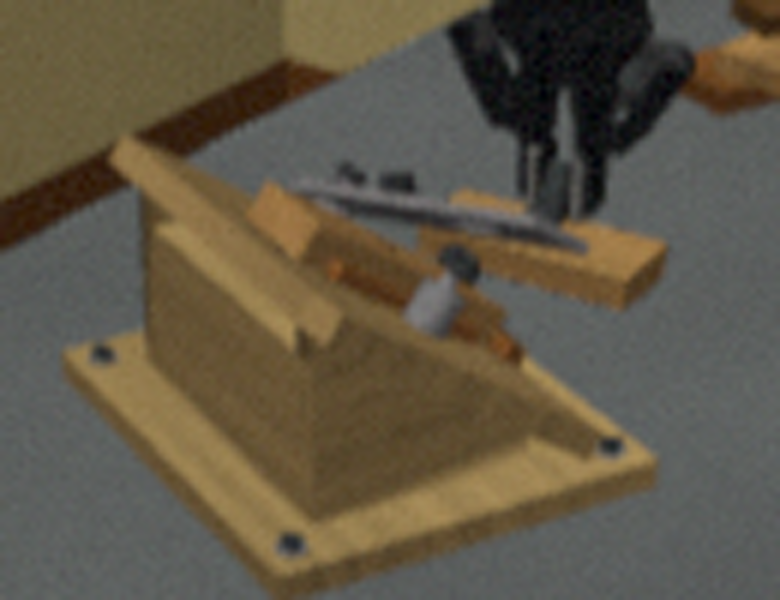

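```bash
python3 - <<'E'
from h import *
W=np.load("pics/W2.npy",allow_pickle=True).item()
im=W["image"][100:320,190:512,::-1]
cv2.imwrite("pics/j.png",cv2.resize(im,None,fx=2.48,fy=2.48,interpolation=cv2.INTER_CUBIC))
E
```

```text
(no output)
```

View pics/j.png

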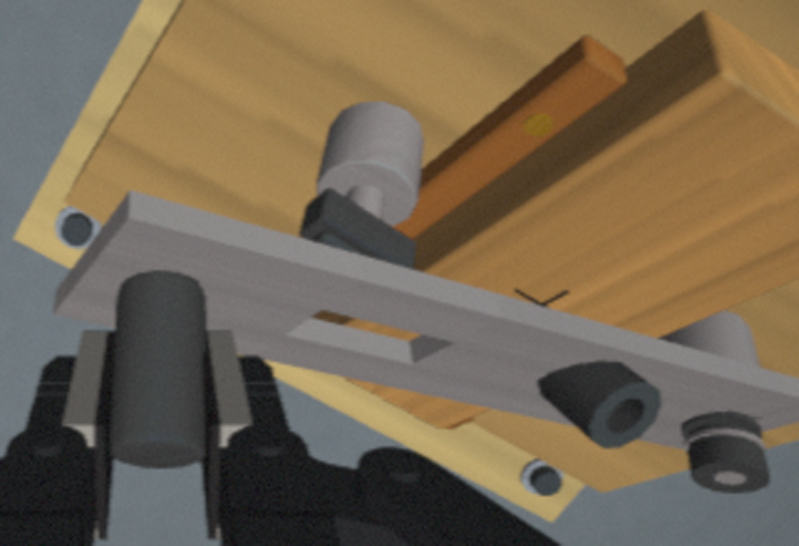

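```bash
cat > fit2.py <<'E'
from h import *
W=np.load("pics/W2.npy",allow_pickle=True).item()
k=lambda x,y:np.array([x/2.48+190,y/2.48+100])
def sp(sw,L,d,w,h): return strap(sw,L,d,h)+w*np.array([np.cos(sw),-np.sin(sw),0])
K=[((188,21,3),k(130,192)),((188,-21,3),k(56,300)),((172,0,37),k(158,450)),((138,7,3),k(320,311)),((138,-7,3),k(289,333)),((102,7,3),k(453,342)),((102,-7,3),k(412,361))]
G=[((-117.5,135,18),k(14,240)),((-117.5,-135,18),k(556,520))]
def f(q,P):
    r=[proj(P,bw(q[:3],(0,-60,48)))[0]-k(727,476)]
    for X,u in G:r.append(proj(P,jw(q[:3],np.array(X)/1000))[0]-u)
    for X,u in K:r.append(proj(P,bw(q[:3],sp(q[3],q[4],*X)))[0]-u)
    return np.array(r)
J=np.load("J.npy")[:3]
def g(q):
    P=dict(W);T=W["pose"].copy();T[:3,:3]=T[:3,:3]@R.from_rotvec(q[5:8]).as_matrix();P["pose"]=T
    return np.r_[f(q,P).ravel(),(q[:3]-J)/[.002,.002,.004],q[5:8]/.004]
o=least_squares(g,np.r_[J,0,.32,0,0,0],loss="soft_l1");print(o.x.round(4));print(g(o.x).round(1).tolist())
print("sd",np.sqrt(np.diag(np.linalg.inv(o.jac.T@o.jac))).round(4))
E
python3 fit2.py
```

```text
[ 0.6336 -0.1285  1.155   0.0135  0.2889 -0.0021  0.0012  0.0012]
[1.5, 1.2, -0.7, -0.3, -1.6, 0.8, 0.1, 7.2, -0.5, 3.0, -0.2, -0.4, 0.8, -2.6, -1.3, -1.2, 0.7, -1.2, 0.4, -0.0, -0.7, -1.5, 0.5, -0.5, 0.3, 0.3]
sd [0.001  0.0013 0.004  0.0103 0.0051 0.0038 0.0034 0.0036]
```

```bash
python3 - <<'E'
from plan import *; from rig import manip
st=manip.get_state();print(st["clock"])
print(rows(st,[(0,L) for L in np.linspace(.32,.20,7)]))
E
```

```text
8.35
[[[2.5, -0.5, -2.3], 1.7], [[5.1, -0.9, -4.7], 3.4], [[7.7, -1.3, -7.0], 5.1], [[10.3, -1.6, -9.3], 6.9], [[13.0, -1.8, -11.5], 8.7], [[15.6, -2.0, -13.8], 10.6]]
```

step_arm:
  targets:
    - [[2.5,-0.5,-2.3],1.7]
    - [[5.1,-0.9,-4.7],3.4]
    - [[7.7,-1.3,-7.0],5.1]
    - [[10.3,-1.6,-9.3],6.9]
    - [[13.0,-1.8,-11.5],8.7]
    - [[15.6,-2.0,-13.8],10.6]
    - [[15.6,-2.0,-13.8],10.6]

```text
clock: 9.05
position: [0.5145, -0.1393, 0.1446]
ee_rot: [-0.479, -0.519, -0.481, 0.52]
contact_force: [-4.8, 1.2, 1.5]
width: 0.0171
```

```bash
python3 - <<'E'
from plan import *; from rig import manip
st=manip.get_state();print(st["clock"],st["position"],st["contact_force"],st["moment"])
m=pose(0,.2);print(m[0]-[0,0,.0187])
xj=np.array([np.cos(J[2]),np.sin(J[2]),0]);xb=xj*c+[0,0,s];zb=-xj*s+[0,0,c];yb=np.array([-xj[1],xj[0],0])
d=(st["position"]-m[0]+[0,0,.0187])*1000;print("bed d",d@xb,d@yb,d@zb,"F",[st["contact_force"]@v for v in(xb,yb,zb)])
W=manip.get_image("wrist");np.save("pics/W3.npy",W,allow_pickle=True);im=W["image"][100:320,190:512,::-1]
cv2.imwrite("pics/k.png",cv2.resize(im,None,fx=2.48,fy=2.48,interpolation=cv2.INTER_CUBIC))
E
```

```text
9.05 [ 0.51450006 -0.13926025  0.14460264] [-4.81362157  1.20113576  1.50414016] [-0.02666209  0.55937159 -0.07371529]
[ 0.5158922  -0.1404175   0.14750949]
bed d -1.2635838934237211 1.7419462718092507 -2.6638358903664483 F [np.float64(0.16212384363242138), np.float64(4.886936930924865), np.float64(1.7226957498126059)]
```

View pics/k.png

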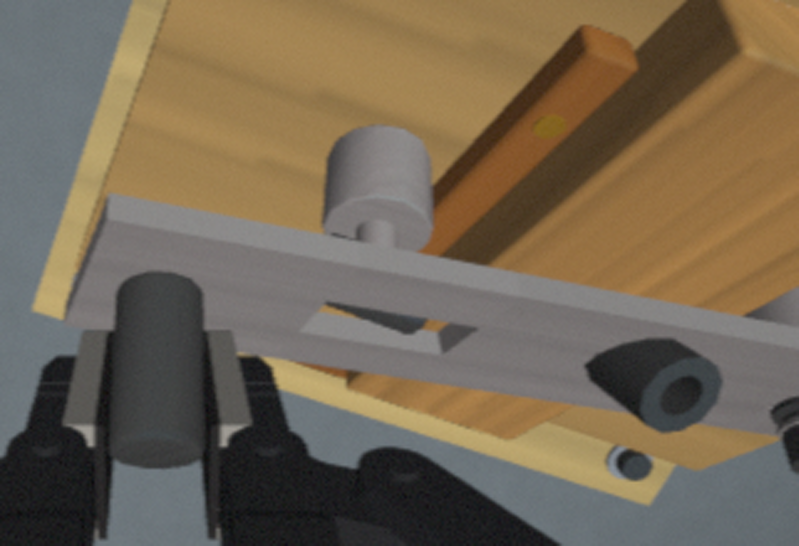

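```bash
cat > ov.py <<'E'
import sys
from h import *
W=np.load(sys.argv[1],allow_pickle=True).item()
L=float(sys.argv[2]);J=np.array([.6342,-.1275,1.154]) if len(sys.argv)<6 else eval(sys.argv[5])
im=cv2.resize(W["image"][170:260,240:420,::-1],None,fx=4.4,fy=4.4,interpolation=cv2.INTER_CUBIC)
def sp(sw,d,w,h): return strap(sw,L,d,h)+w*np.array([np.cos(sw),-np.sin(sw),0])
def dr(X,col,cl=True):
    u=((proj(W,bw(J,X))-[240,170]+.5)*4.4).round().astype(int);cv2.polylines(im,[u.reshape(-1,1,2)],cl,col,1)
sw=float(sys.argv[3])
for h,col in((3,(0,0,255)),(-3,(0,128,255))): dr([sp(sw,d,w,h) for d,w in((138,7),(138,-7),(102,-7),(102,7))],col)
dr([sp(sw,d,w,3) for d,w in((188,21),(188,-21),(-18,-21),(-18,21))],(255,0,0))
for z,col in((48.5,(0,255,0)),(44.5,(255,255,0))): dr([(a,b,z) for a,b in((5,46),(5,74),(-5,74),(-5,46))],col)
cv2.imwrite(sys.argv[4],im)
E
python3 ov.py pics/W3.npy .185 0 pics/l.png
```

```text
(no output)
```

View pics/l.png

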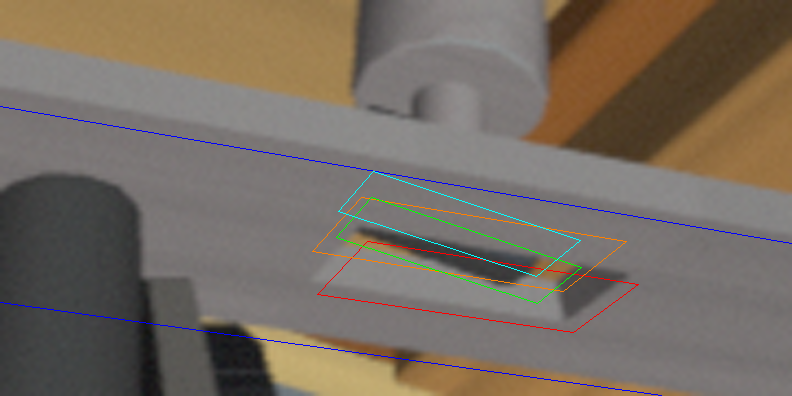

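The head (dark) shows through the slot at (330–425, 300–330), and the slot and head line up sideways to within about 1 mm. Lowering further while watching the forces.

```bash
python3 - <<'E'
from plan import *; from rig import manip
st=manip.get_state();print(rows(st,[(0,L) for L in np.linspace(.20,.10,6)]))
E
```

```text
[[[2.7, -0.5, -2.2], 1.9], [[5.4, -1.0, -4.3], 3.7], [[8.1, -1.4, -6.5], 5.7], [[10.8, -1.7, -8.6], 7.6], [[13.6, -1.9, -10.8], 9.5]]
```

step_arm:
  targets:
    - [[1.4,-0.2,-1.1],1]
    - [[2.7,-0.5,-2.2],1.9]
    - [[4.0,-0.8,-3.2],2.8]
    - [[5.4,-1.0,-4.3],3.7]
    - [[5.4,-1.0,-4.3],3.7]

```text
clock: 9.6
position: [0.5139, -0.1351, 0.1394]
ee_rot: [-0.462, -0.534, -0.464, 0.535]
contact_force: [-5.1, 0.6, 1.1]
width: 0.0167
```

```bash
cat > chk.py <<'E'
import sys
from plan import *; from rig import manip
st=manip.get_state();print(st["clock"],st["position"],st["contact_force"],st["moment"],st["width"])
L=float(sys.argv[1]);m=pose(0,L)
xj=np.array([np.cos(J[2]),np.sin(J[2]),0]);xb=xj*c+[0,0,s];zb=-xj*s+[0,0,c];yb=np.array([-xj[1],xj[0],0])
d=(st["position"]-m[0]+[0,0,.0187])*1000;print("bed d",d@xb,d@yb,d@zb,"F",[st["contact_force"]@v for v in(xb,yb,zb)])
W=manip.get_image("wrist");np.save("pics/W4.npy",W,allow_pickle=True);im=W["image"][100:320,190:512,::-1]
cv2.imwrite(sys.argv[2],cv2.resize(im,None,fx=2.48,fy=2.48,interpolation=cv2.INTER_CUBIC))
if len(sys.argv)>3: print(rows(st,[(0,l) for l in np.linspace(L,float(sys.argv[3]),5)]))
E
python3 chk.py .16 pics/m.png .08
```

```text
9.6 [ 0.51390153 -0.13509676  0.13935651] [-5.14806176  0.62986506  1.14241587] [-0.09339336  0.55967565 -0.17721444] 0.016702408274731993
bed d -1.3543967693594066 1.6054926184720377 -2.443854272369027 F [np.float64(-0.5842164811864936), np.float64(4.9608187881754295), np.float64(1.8037050461114952)]
[[[2.7, -0.5, -2.1], 1.9], [[5.4, -1.0, -4.2], 3.8], [[8.2, -1.4, -6.4], 5.8], [[11.0, -1.7, -8.5], 7.8]]
```

View pics/m.png

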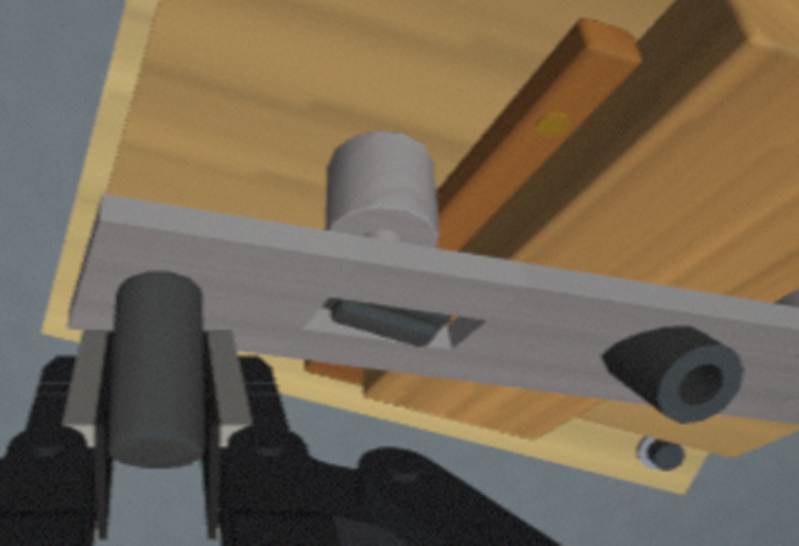

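The head is entering the slot and the force hasn't changed. Continuing.

step_arm:
  targets:
    - [[1.4,-0.2,-1.1],1]
    - [[2.7,-0.5,-2.1],1.9]
    - [[4.1,-0.8,-3.2],2.9]
    - [[5.4,-1.0,-4.2],3.8]
    - [[5.4,-1.0,-4.2],3.8]

```text
clock: 10.15
position: [0.5135, -0.1309, 0.1339]
ee_rot: [-0.444, -0.549, -0.446, 0.55]
contact_force: [-5.2, 0.9, -1.0]
width: 0.0169
```

```bash
python3 chk.py .12 pics/n.png .04
```

```text
10.15 [ 0.51349621 -0.13087575  0.13388051] [-5.166861    0.93336578 -1.04094516] [-0.07352361  0.56444385 -0.08864634] 0.016934816329159188
bed d -1.4697745740044141 1.5800471404717407 -2.397661314531085 F [np.float64(-1.6155603509091663), np.float64(5.1011456243733235), np.float64(-0.139531863016853)]
[[[2.7, -0.5, -2.1], 1.9], [[5.5, -1.0, -4.2], 3.9], [[8.3, -1.4, -6.2], 5.9], [[11.1, -1.7, -8.3], 7.9]]
```

View pics/n.png

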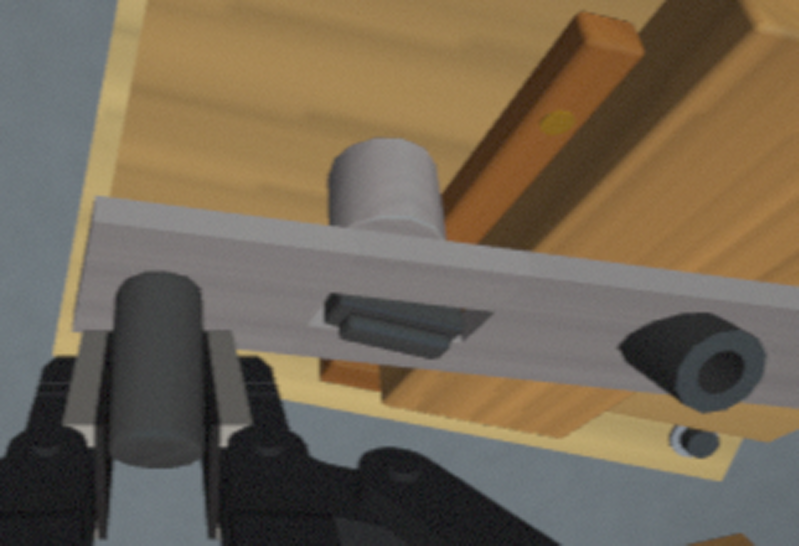

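Head stands through the slot now. Continuing down.

step_arm:
  targets:
    - [[1.4,-0.2,-1.1],1]
    - [[2.7,-0.5,-2.1],1.9]
    - [[4.1,-0.8,-3.2],2.9]
    - [[5.5,-1.0,-4.2],3.9]
    - [[6.9,-1.2,-5.2],4.9]
    - [[8.3,-1.4,-6.2],5.9]
    - [[8.3,-1.4,-6.2],5.9]

```text
clock: 10.9
position: [0.5134, -0.1245, 0.1255]
ee_rot: [-0.415, -0.571, -0.417, 0.573]
contact_force: [-5.4, 0.5, -0.2]
width: 0.0169
```

```bash
python3 chk.py .06 pics/o.png -.01
```

```text
10.9 [ 0.51340695 -0.1245398   0.12550051] [-5.39221767  0.48859922 -0.2164684 ] [-0.16781942  0.46012084 -0.07015091] 0.01688241947722774
bed d -1.5623351463964683 1.5723219171401128 -2.4426106148659703 F [np.float64(-1.550555003515717), np.float64(5.126655468167285), np.float64(0.8214511830216084)]
[[[2.4, -0.5, -1.8], 1.7], [[4.9, -0.9, -3.5], 3.5], [[7.3, -1.3, -5.3], 5.2], [[9.8, -1.6, -7.1], 7.0]]
```

View pics/o.png

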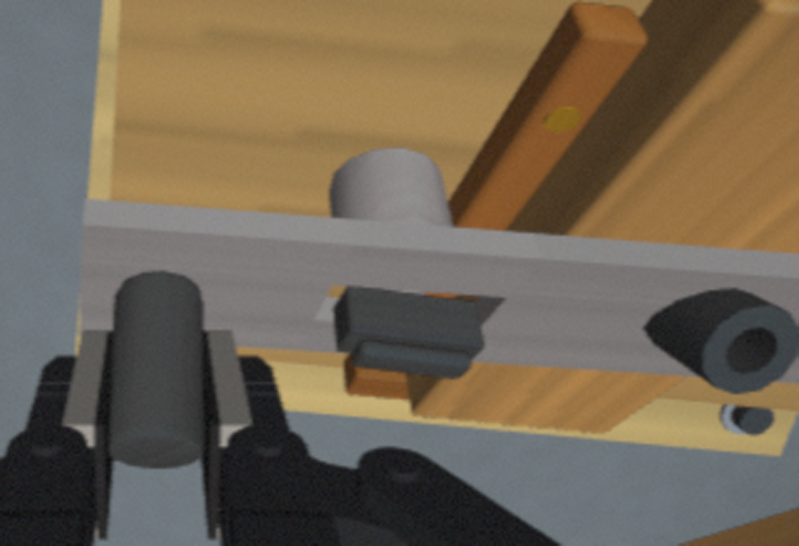

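step_arm:
  targets:
    - [[1.2,-0.2,-0.9],0.9]
    - [[2.4,-0.5,-1.8],1.7]
    - [[3.6,-0.7,-2.6],2.6]
    - [[4.9,-0.9,-3.5],3.5]
    - [[6.1,-1.1,-4.4],4.4]
    - [[7.3,-1.3,-5.3],5.2]
    - [[8.2,-1.4,-5.9],5.9]
    - [[8.2,-1.4,-5.9],5.9]

```text
clock: 11.75
position: [0.5137, -0.1191, 0.1179]
ee_rot: [-0.386, -0.591, -0.387, 0.593]
contact_force: [-6.6, -0.7, 2.0]
width: 0.017
```

```bash
python3 chk.py 0 pics/p.png
```

```text
11.75 [ 0.51367552 -0.11907643  0.11790037] [-6.62102815 -0.70503454  2.03944498] [-0.30772622  0.86508565  0.06921326] 0.017037731437926557
bed d -1.7419390715835197 1.495135315780991 -1.3332804180289646 F [np.float64(-1.5586995883159769), np.float64(5.765456483470492), np.float64(3.5811158038523985)]
```

View pics/p.png

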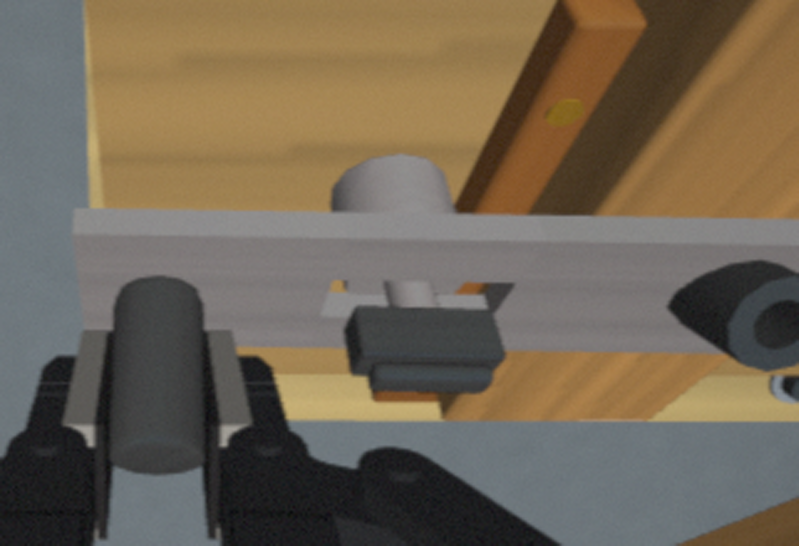

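The strap has seated: the neck is visible between the head underside and the slot, and the head is clear above the strap. Releasing with a small opening, since the head is nearby, and then going up.

step_arm:
  targets:
    - [[0,0,0],0]
    - [[0,0,0],0]
    - [[0,0,0],0]
    - [[0,0,0],0]
  grip: 0.7

```text
clock: 12.2
position: [0.516, -0.1188, 0.118]
ee_rot: [0.386, 0.593, 0.386, -0.592]
contact_force: [-0.8, 0.1, 0.7]
width: 0.0257
```

step_arm:
  targets:
    - [[-10,0,0],0]
    - [[-25,0,0],0]
    - [[-45,0,0],0]
    - [[-65,0,0],0]
    - [[-80,0,0],0]
    - [[-80,0,0],0]
    - [[-80,0,0],0]

```text
clock: 12.9
position: [0.5154, -0.1187, 0.1981]
ee_rot: [0.386, 0.593, 0.386, -0.592]
contact_force: [0.3, 0.3, -0.2]
width: 0.0257
```

```bash
python3 - <<'E'
from h import *; from rig import manip
st=manip.get_state();print(st["clock"],st["position"],st["contact_force"],st["width"])
W=manip.get_image("wrist");np.save("pics/W5.npy",W,allow_pickle=True)
cv2.imwrite("pics/q.png",cv2.resize(W["image"][:,:,::-1],None,fx=1.5,fy=1.5))
print([ (n,manip.search_frame(W,n)[:1]) for n in("head","knob")])
S=manip.get_image("scene");im=S["image"][150:250,130:260,::-1];cv2.imwrite("pics/q2.png",cv2.resize(im,None,fx=6,fy=6,interpolation=cv2.INTER_CUBIC))
E
```

```text
12.9 [ 0.51536853 -0.11865333  0.1981044 ] [ 0.30793182  0.34244229 -0.23471675] 0.025696740043762486
[('head', [{'xyz': [0.565, -0.1224, 0.1299], 'confidence': 0.66}]), ('knob', [{'xyz': [0.5955, -0.1359, 0.1242], 'confidence': 0.63}])]
```

View pics/q.png

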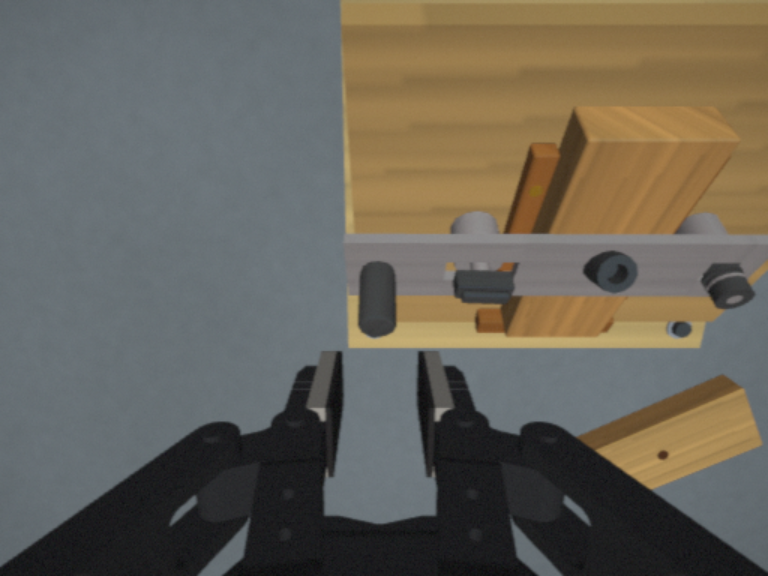

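View pics/q2.png

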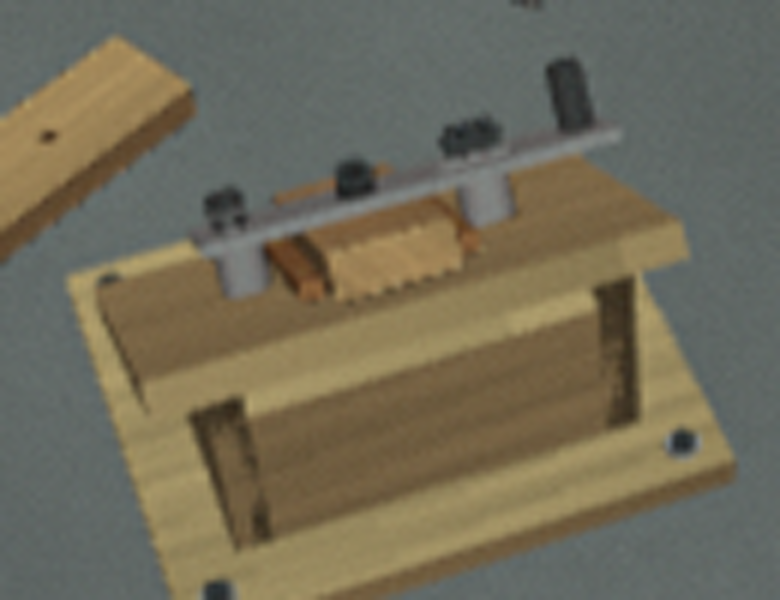

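```bash
cat > fit3.py <<'E'
from h import *
W=np.load("pics/W5.npy",allow_pickle=True).item()
k=lambda x,y:np.array([x/1.5-.17,y/1.5-.17])
def sp(sw,L,d,w,h): return strap(sw,L,d,h)+w*np.array([np.cos(sw),-np.sin(sw),0])
K=[((188,21,3),k(345,244)),((188,-21,3),k(345,296)),((172,0,37),k(377,327)),((172,0,3),k(378,270))]
G=[((-117.5,135,18),k(349,348)),((-117.5,-135,18),k(704,348))]
Bp=[((0,-60,48),k(737,300)),((0,60,48),k(486,296)),((100,125,0),k(342,26))]
def f(q,P):
    r=[proj(P,bw(q[:3],X))[0]-u for X,u in Bp]
    for X,u in G:r.append(proj(P,jw(q[:3],np.array(X)/1000))[0]-u)
    for X,u in K:r.append(proj(P,bw(q[:3],sp(q[3],q[4],*X)))[0]-u)
    return np.array(r)
J=np.load("J.npy")[:3]
def g(q):
    P=dict(W);T=W["pose"].copy();T[:3,:3]=T[:3,:3]@R.from_rotvec(q[5:8]).as_matrix();P["pose"]=T
    return np.r_[f(q,P).ravel(),(q[:3]-J)/[.002,.002,.004],q[5:8]/.004]
o=least_squares(g,np.r_[J,0,0,0,0,0],loss="soft_l1");print(o.x.round(4));print(g(o.x).round(1).tolist())
print("sd",np.sqrt(np.diag(np.linalg.inv(o.jac.T@o.jac))).round(4))
for n,b in(("head",(0,60,41)),("knob",(0,112,48))):print(n,bw(o.x,b)[0].round(4))
E
python3 fit3.py
python3 - <<'E'
from h import *
W=np.load("pics/W5.npy",allow_pickle=True).item()
cv2.imwrite("pics/r.png",cv2.resize(W["image"][140:240,220:512,::-1],None,fx=2.7,fy=2.7,interpolation=cv2.INTER_CUBIC))
E
```

```text
[ 0.6337 -0.1248  1.1517 -0.0091  0.0023  0.0045 -0.0024 -0.0025]
[0.4, -1.9, 0.1, 0.0, 0.4, 3.3, -0.5, -1.2, -1.5, -0.1, -1.4, -1.1, 2.3, -0.4, 0.2, 0.8, -0.2, 0.4, -0.6, 0.3, -0.3, 1.1, -0.6, -0.6]
sd [0.001  0.0012 0.0036 0.0231 0.0176 0.0046 0.0034 0.0041]
head [ 0.5653 -0.131   0.1256]
knob [ 0.5162 -0.1135  0.1313]
```

View pics/r.png

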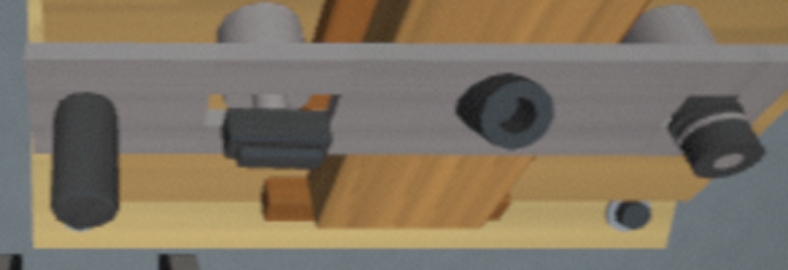

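```bash
cat > push.py <<'E'
from h import *
J=np.array([.6337,-.1248,1.152])
A,Bh=11.,12.
def tcp(xc,yc,zbot=36.,zc=44.):
    p=bw(J,(xc-(zc-zbot)*np.tan(np.radians(35)),60+yc,zbot))[0]
    return p+jw([0,0,J[2]],np.array([-Bh,A,0])/1000)[0]
def cor(th,t): return t*np.sin(th)-5*np.cos(th), t*np.cos(th)+5*np.sin(th)
E
python3 - <<'E'
from push import *; from rig import manip
st=manip.get_state();print(st["qpos"].round(2),st["clock"],turn(st,J[2]))
p=tcp(-20,9);print(p,rel(st,p))
E
```

```text
[-0.36  0.23  1.66 -0.    1.26  0.06] 13.1 -89.86337192299771
[ 0.53474173 -0.15038938  0.10680496] [90.  31.4 21.2]
```

step_arm:
  targets:
    - [[0,3,2],8]
    - [[0,6,4],16]
    - [[0,9,6],24]
    - [[0,12,8],32]
    - [[0,15,10],40]
    - [[0,18,12],48]
    - [[0,21,14],56]
    - [[0,24,16],64]
    - [[0,27,18],72]
    - [[0,30,20],80]
    - [[10,31,21],88]
    - [[20,31,21],90]
    - [[30,31,21],90]
    - [[30,31,21],90]
  grip: 1.0

```text
clock: 14.5
position: [0.5339, -0.1499, 0.1657]
ee_rot: [0.146, -0.69, 0.146, 0.693]
contact_force: [-0.0, -0.3, 0.0]
width: -0.0
```

```bash
python3 - <<'E'
from push import *; from rig import manip
st=manip.get_state();print(st["position"],st["clock"],turn(st,J[2]),st["width"],rot(st).round(2).tolist())
print(rel(st,tcp(-20,9)))
W=manip.get_image("wrist");np.save("pics/W6.npy",W,allow_pickle=True)
cv2.imwrite("pics/s.png",cv2.resize(W["image"][:,:,::-1],None,fx=1.5,fy=1.5))
E
```

```text
[ 0.5338703  -0.14986211  0.16571332] 14.5 0.18021124894383034 -4.68819917286003e-05 [[-0.0, -0.4, -0.91], [0.0, -0.91, 0.4], [-1.0, 0.0, 0.0]]
[58.9  0.1 -1.3]
```

View pics/s.png

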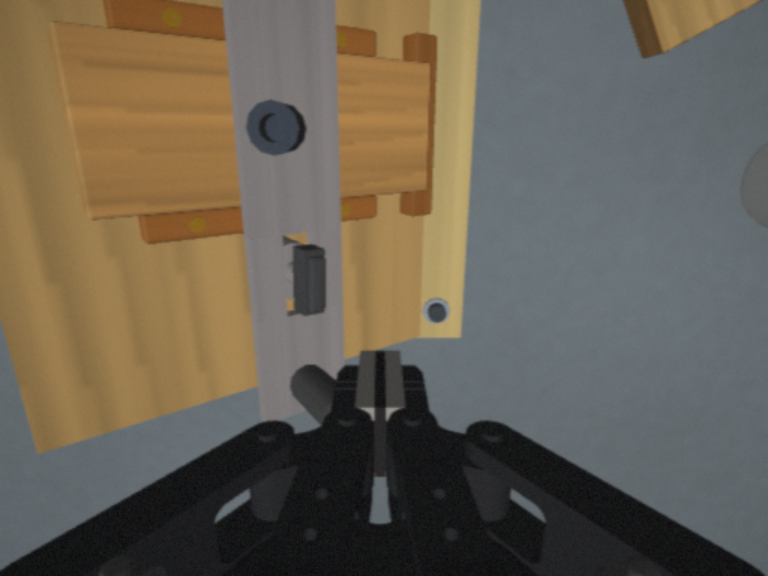

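step_arm:
  targets:
    - [[15,0,0],0]
    - [[30,0,0],0]
    - [[42,0,-1],0]
    - [[52,0,-1],0]
    - [[58,0,-1],0]
    - [[59,0,-1],0]
    - [[59,0,-1],0]

```text
clock: 15.25
position: [0.5363, -0.1509, 0.1089]
ee_rot: [-0.146, 0.692, -0.146, -0.692]
contact_force: [-0.5, -0.2, 0.7]
width: 0.0001
```

```bash
python3 - <<'E'
from push import *; from rig import manip
st=manip.get_state();print(st["position"],st["clock"],st["contact_force"])
W=manip.get_image("wrist")
cv2.imwrite("pics/t.png",cv2.resize(W["image"][:,:,::-1],None,fx=1.5,fy=1.5))
T=rot(st);p0=tcp(-20,9)
for x,y in [(-14,9),(-8,9)]+[cor(np.radians(a),9+3*a/90) for a in(0,15,30,45,60,75,90,95)]:
    print((round(x,1),round(y,1)),((tcp(x,y)-p0)@T*1000).round(1).tolist())
E
```

```text
[ 0.53626999 -0.15087847  0.10891958] 15.25 [-0.52955243 -0.1568966   0.74335524]
(-14, 9) [-3.4, -4.9, -0.0]
(-8, 9) [-6.9, -9.8, -0.0]
(np.float64(-5.0), np.float64(9.0)) [-8.6, -12.3, -0.0]
(np.float64(-2.4), np.float64(10.5)) [-10.1, -14.4, 1.4]
(np.float64(0.7), np.float64(11.2)) [-11.9, -16.9, 2.1]
(np.float64(3.9), np.float64(11.0)) [-13.7, -19.6, 1.9]
(np.float64(7.0), np.float64(9.8)) [-15.5, -22.1, 0.8]
(np.float64(9.8), np.float64(7.8)) [-17.1, -24.4, -1.3]
(np.float64(12.0), np.float64(5.0)) [-18.4, -26.2, -4.1]
(np.float64(12.6), np.float64(3.9)) [-18.7, -26.7, -5.1]
```

View pics/t.png

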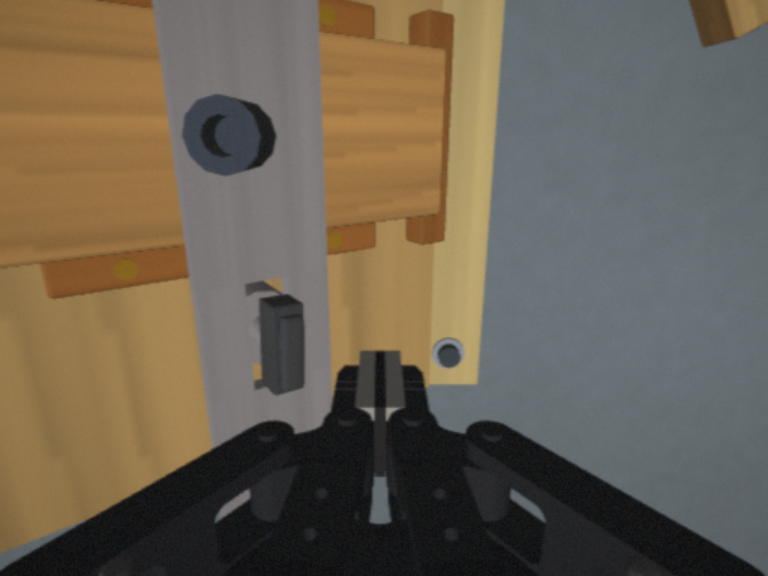

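```bash
python3 - <<'E'
from push import *; from rig import manip
st=manip.get_state();W=manip.get_image("wrist");T=rot(st)
for o in([0,0,0],[0,0,-.011],[0,.007,-.011],[0,-.012,-.011],[0,0,.011]):
    print(o,(proj(W,st["position"]+T@np.array(o))[0]*1.5).round())
for b in([5,46,48],[5,74,48],[-5,74,48],[-5,46,48],[-5,74,44]):print(b,(proj(W,bw(J,b))[0]*1.5).round())
E
```

```text
[0, 0, 0] [374. 375.]
[0, 0, -0.011] [374. 346.]
[0, 0.007, -0.011] [395. 346.]
[0, -0.012, -0.011] [339. 346.]
[0, 0, 0.011] [374. 403.]
[5, 46, 48] [263. 315.]
[5, 74, 48] [270. 405.]
[-5, 74, 48] [301. 394.]
[-5, 46, 48] [297. 308.]
[-5, 74, 44] [296. 389.]
```

step_arm:
  targets:
    - [[-1.7,-2.5,-2],0]
    - [[-3.4,-4.9,-2],0]
    - [[-5.2,-7.4,-2],0]
    - [[-6.9,-9.8,-2],0]
    - [[-8.6,-12.3,-2],0]
    - [[-10.3,-14.7,-2],0]
    - [[-10.3,-14.7,-2],0]

```text
clock: 16.05
position: [0.5438, -0.1382, 0.1192]
ee_rot: [0.146, -0.692, 0.146, 0.692]
contact_force: [-0.8, -2.4, -0.0]
width: 0.0002
```

```bash
cat > see.py <<'E'
import sys
from push import *; from rig import manip
st=manip.get_state();T=rot(st);print(st["position"],st["clock"],"F tool",(st["contact_force"]@T).round(1))
W=manip.get_image("wrist")
cv2.imwrite(sys.argv[1],cv2.resize(W["image"][:,:,::-1],None,fx=1.5,fy=1.5))
E
python3 see.py pics/u.png
```

```text
[ 0.54376127 -0.13822081  0.11923661] 16.05 F tool [ 0.   2.5 -0.3]
```

View pics/u.png

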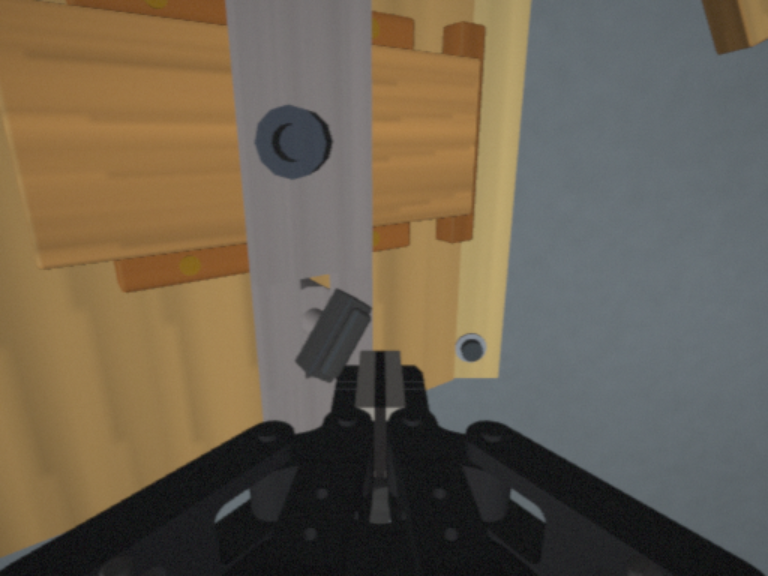

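The head is turning clockwise; it now lies from (350,292) to (320,380), about 30° round. Continuing along the arc.

step_arm:
  targets:
    - [[-1.6,-2.2,1],0]
    - [[-3.4,-4.9,1.5],0]
    - [[-5.2,-7.4,0.8],0]
    - [[-6.8,-9.7,-1.3],0]
    - [[-8.1,-11.5,-4.1],0]
    - [[-8.1,-11.5,-4.1],0]

```text
clock: 16.7
position: [0.55, -0.1281, 0.1266]
ee_rot: [0.146, -0.69, 0.146, 0.694]
contact_force: [-5.6, -1.0, -0.1]
width: 0.0001
```

```bash
python3 see.py pics/v.png
```

```text
[ 0.54996676 -0.12811465  0.12661602] 16.7 F tool [0.1 3.2 4.7]
```

View pics/v.png

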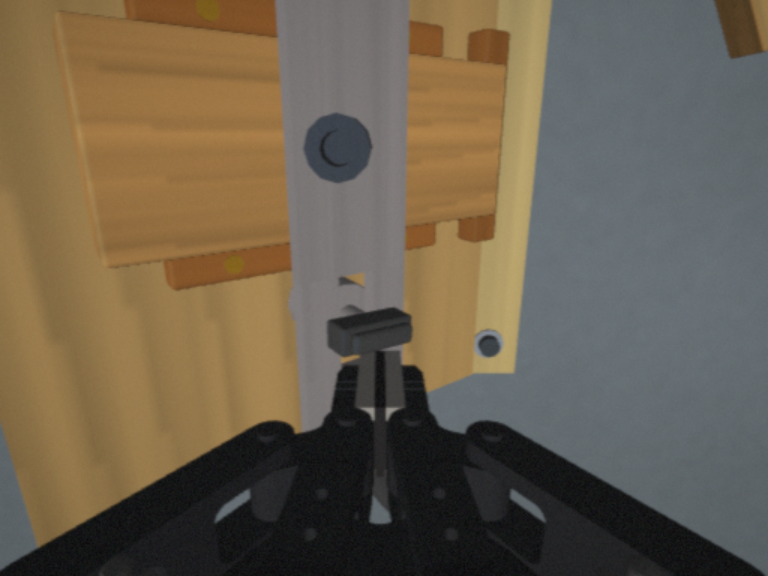

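About 80° now. The finger is near the head's middle, so I'll back off, shift up the slope and push the uphill end.

step_arm:
  targets:
    - [[0,1,3],0]
    - [[-1,1,6],0]
    - [[-4,-4,6],0]
    - [[-7,-9,6],0]
    - [[-8,-12,4],0]
    - [[-8,-12,1],0]
    - [[-8,-12,-2],0]
    - [[-8,-12,-5],0]
    - [[-8,-12,-7],0]
    - [[-8,-12,-7],0]

```text
clock: 17.75
position: [0.5582, -0.1182, 0.1349]
ee_rot: [0.148, -0.687, 0.145, 0.696]
contact_force: [-10.5, 6.2, 9.9]
width: -0.0003
```

```bash
python3 see.py pics/w.png
```

```text
[ 0.55823205 -0.11818368  0.13487358] 17.75 F tool [-9.7 -1.5 12.3]
```

View pics/w.png

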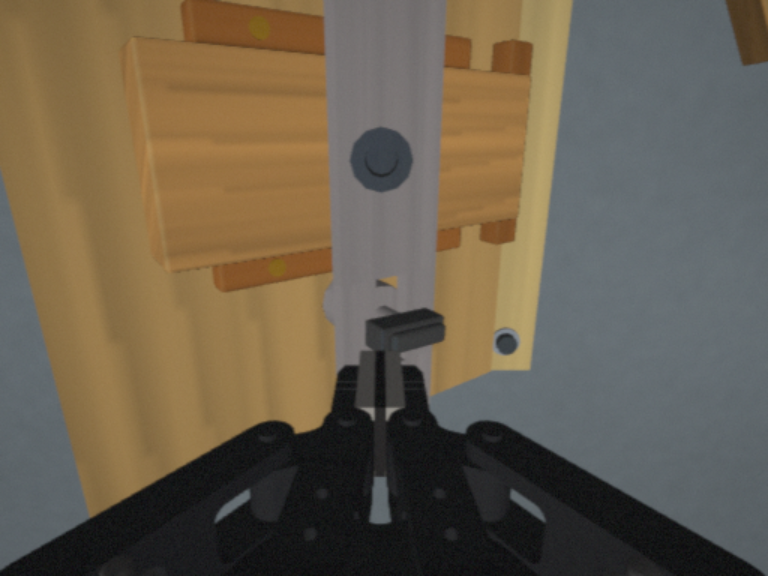

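```bash
python3 - <<'E'
from push import *; from rig import manip
st=manip.get_state()
P=(st["position"]-[J[0],J[1],0]);a=J[2];q=np.array([P[0]*np.cos(a)+P[1]*np.sin(a),-P[0]*np.sin(a)+P[1]*np.cos(a),P[2]])*1000
for dx in(-7,0,7,14):print(dx,((q+[dx,0,0]-[-10,0,92])@Rb).round(1))
E
```

```text
-7 [ 6.9 71.7 47.5]
0 [12.6 71.7 43.5]
7 [18.3 71.7 39.5]
14 [24.1 71.7 35.5]
```

The fingertip is riding on the head's lead-in because it's too high. Backing off, going 7 mm lower and pushing again.

step_arm:
  targets:
    - [[0,0,4],0]
    - [[0,0,9],0]
    - [[0,1,12],0]
    - [[4,1,12],0]
    - [[7,1,12],0]
    - [[7,1,12],0]
    - [[7,1,9],0]
    - [[7,1,6],0]
    - [[7,1,6],0]

```text
clock: 18.7
position: [0.5544, -0.1184, 0.1277]
ee_rot: [0.147, -0.689, 0.146, 0.695]
contact_force: [-7.1, 2.6, 3.5]
width: 0.0001
```

```bash
python3 see.py pics/x.png
```

```text
[ 0.55443114 -0.11835181  0.12766267] 18.7 F tool [-3.4  0.5  7.6]
```

View pics/x.png

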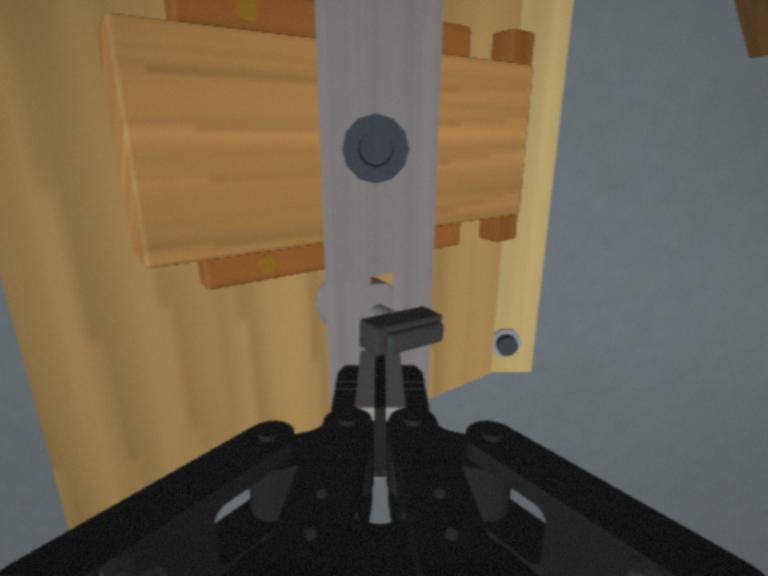

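The push is now resisted at 7.6 N, about 0.08 N m, well above the screw's drag. The head's edge from (362,350) to (440,330) matches the perspective direction of the blank's edges, so it looks to be at its stop. I'll retreat and verify.

step_arm:
  targets:
    - [[0,0,4],0]
    - [[0,0,9],0]
    - [[-15,0,10],0]
    - [[-35,0,10],0]
    - [[-60,0,10],0]
    - [[-90,0,10],0]
    - [[-120,0,0],0]
    - [[-140,0,-10],0]
    - [[-140,0,-10],0]

```text
clock: 19.65
position: [0.5698, -0.1249, 0.2717]
ee_rot: [-0.146, 0.695, -0.147, -0.689]
contact_force: [-0.0, -0.6, -0.5]
width: -0.0003
```

```bash
python3 - <<'E'
from push import *; from rig import manip
st=manip.get_state();print(st["position"],st["clock"],st["contact_force"])
W=manip.get_image("wrist");np.save("pics/W7.npy",W,allow_pickle=True)
im=cv2.resize(W["image"][:,:,::-1],None,fx=1.5,fy=1.5)
def dr(X,col):
    u=((proj(W,bw(J,X))+.5)*1.5).round().astype(int);cv2.polylines(im,[u.reshape(-1,1,2)],True,col,1)
cv2.imwrite("pics/y0.png",cv2.resize(W["image"][120:290,150:400,::-1],None,fx=3.1,fy=3.1,interpolation=cv2.INTER_CUBIC))
dr([(a,b+60,46) for a,b in((14,5),(14,-5),(-14,-5),(-14,5))],(0,255,0))
cv2.imwrite("pics/y.png",im)
for n,s_ in(("scene",(150,250,130,260)),("side",(120,220,200,330))):
    P=manip.get_image(n);a,b,c_,d=s_;cv2.imwrite(f"pics/y_{n}.png",cv2.resize(P["image"][a:b,c_:d,::-1],None,fx=6,fy=6,interpolation=cv2.INTER_CUBIC))
E
```

```text
[ 0.56982736 -0.12493952  0.27167832] 19.65 [-0.04901205 -0.59727276 -0.52708106]
```

View pics/y.png

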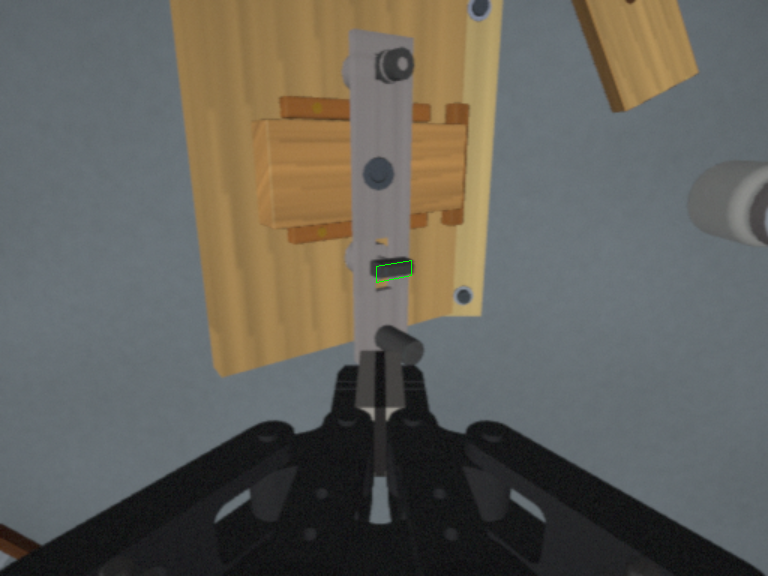

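View pics/y0.png

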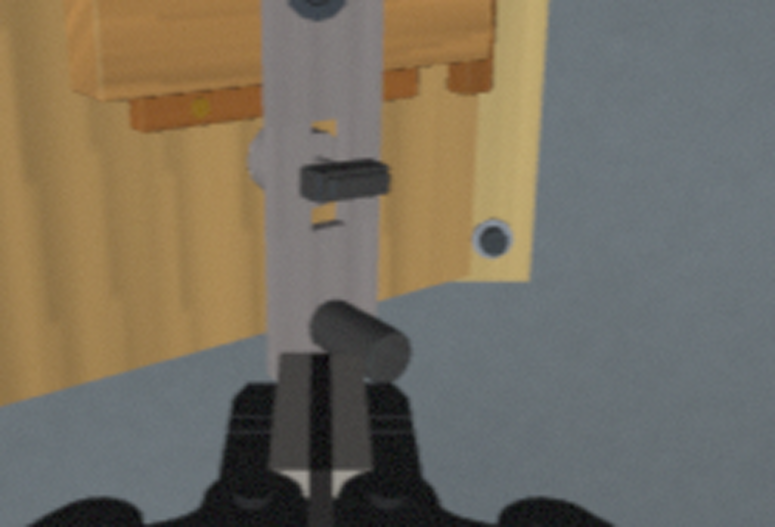

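View pics/y_scene.png

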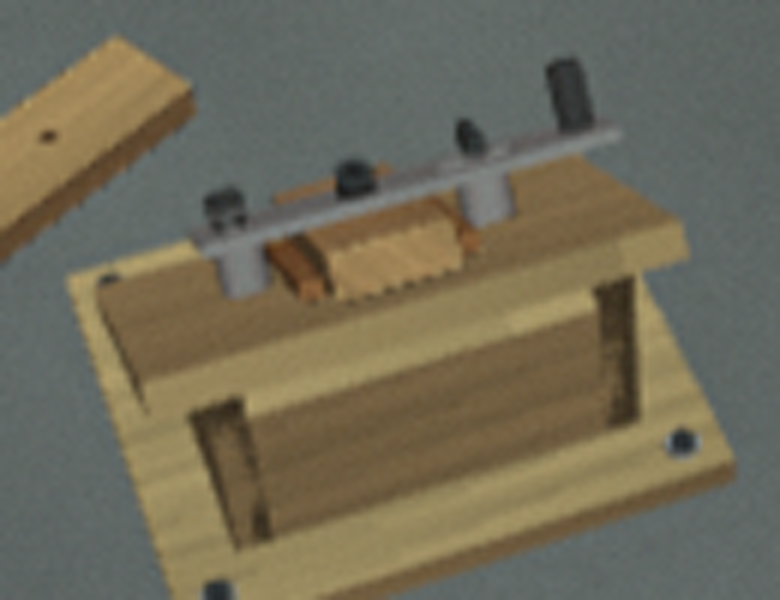

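View pics/y_side.png

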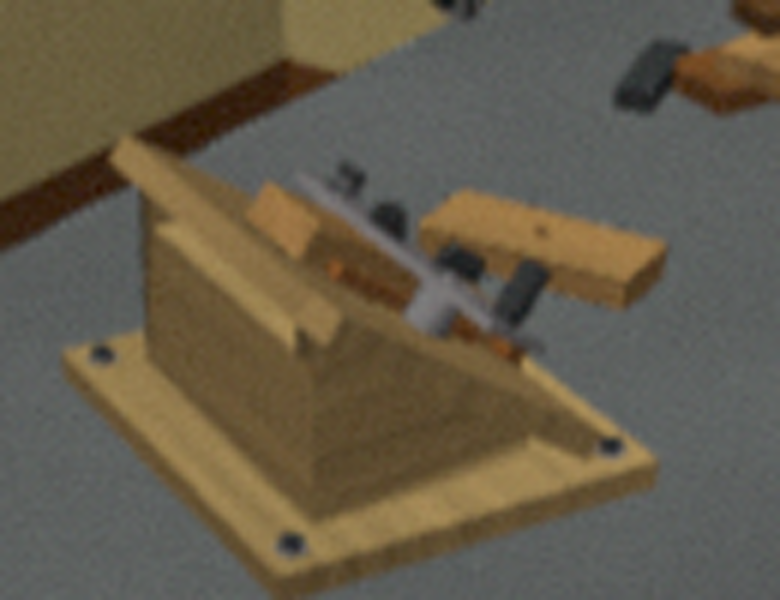

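```bash
python3 -c "
from rig import manip
print(manip.sign_off()); s=manip.get_state(); print(s['clock'],s['contact_force'])"
```

```text
the job is handed in; nothing more can be done
None
the job is handed in; nothing more can be done
```

The strap is locked across the blank, and I handed the job in with about 20 s of the 59 s used. `sign_off` gives no verdict, so what follows is from my own last checks.

**What I did:**
- I gripped the handle post, tipped the strap up by about 0.3 rad and swung it home. I lowered it over the screw's head in force-checked steps, then let go and lifted clear.
- I closed the fingers and pushed the screw's head round clockwise with the fingertip. On one try the fingertip rode up on the head's lead-in (about 10 N up, 12 N sideways). I backed off, went 7 mm lower and finished the turn.

**Last checks:**
- **Strap:** fitted from a picture taken before the screw was turned, lift was about 0.002 rad and swing about -0.009 rad. That fit was only good to about ±0.02 rad. The strap still looked flat and in place in the final pictures, but I did not measure it again.
- **Screw:** the final picture shows the head crosswise, at roughly 93° by eye. The last push met firm resistance, which suggests it is at its stop.
- **Blank and bystanders:** the blank is still against its stop, judged by eye. The drilled blank and jar showed no sign of having moved; I did not recheck the hammer and try square, but the arm never went near them.
- **Arm:** clear of everything, with contact force under 1 N.

**Disagreements:** the trained network's position for the head was about 9 mm off my fit after the strap was seated. Its positions for the handle post were also poor. I used my own fits instead, and those were off by 2 to 3 mm along the strap.

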